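Turn the offer tile with the lifter

TASK

Turn the offer tile on the sign stand over to its yellow side: take the orange-handled lifter, slide its blade gently under the tile's white tab and tip the tile over the step so that it lies flat, yellow side up, on the raised grey ledge behind. Touch the tile only with the lifter, never press or push hard, and leave the jars and tubes where they are. Afterwards stand the lifter upright again in the middle of its rubber mat and let go.

Things in the scene. Friction and masses are not known exactly. Their poses are not given: they have to be found in the camera images.
- step (a point): Fixed sign stand, 84 mm wide; its height on the table varies by some mm. Point: middle of the step's top edge. Axes: x from the sunken black pocket (negative x, robot's side) across the step to the raised grey ledge, y along the step, z up. The flat pocket floor lies 8 mm below this point, from x = -130 mm (open end) to the upright step face at x = 0.
- ledge_center (a point): Middle of the stand's flat ledge; axes as for step, point level with it and 42.5 mm beyond (+x). The ledge runs from the step 85 mm back to a lip 8 mm thick and 10 mm high. Side walls at y = +-36 to 42 mm, tops 6 mm above the ledge, flank the ledge and the last 90 mm of the pocket before the step.
- tile_center (a point): Two-sided plastic tile, 60 x 60 x 10 mm, about 50 g, one face red (white square), the other yellow (red disc). Point: its centre; own z points out of the red face, up at the start; own x points from the tab edge to the opposite edge. It starts on the pocket floor, tab towards the robot, roughly square to the step and 2 to 14 mm short of it, free to slide.
- tile_tab (a point): Middle of the tile's white tab, which is as wide as the tile (60 mm), 3 mm thick and sticks out 14 mm from its -x edge (own x = -30 to -44 mm from the tile's centre) at half thickness, so 3.5 mm are free beneath it while the tile lies flat. Same axes as the tile.
- lifter_grip (a point): Lifter, about 180 g, upright orange handle to grip from above. Point: in the handle, 73 mm above the underside; x along the blade to its tip, z up. Handle 22 (x) by 18 (y) mm, up to 102 mm above the underside (24 x 20 cap on the top 6 mm). Foot 36 x 40 x 10 mm. Stiff steel blade 2 x 36 mm, tip 60 mm ahead of the handle's axis, used and bent: see lifter_mid.
- lifter_mid (a point): Middle of the lifter's footprint at the level of the foot's underside: 21 mm ahead (+x) of the handle's axis, 73 mm below lifter_grip; same axes. The blade leaves the foot's front (18 mm ahead of the handle's axis) at this level and slopes straight up to its tip by an amount that differs each time: the tip's underside is 0 to 8.5 mm above this level.
- mat_center (a point): Fixed black rubber mat, 150 (x) x 110 (y) mm, its top 3 mm above the table. The point is the middle of its top; at the start the lifter stands about in its middle, blade along the mat's x within about 20 degrees.
- jar_red_center (a point): Bystander: food jar with red lid, 56 dia x 75 tall, standing in the cardboard tray. The point is its centre.
- jar_gold_center (a point): Bystander: food jar with gold lid, 56 dia x 75 tall, standing in the cardboard tray. The point is its centre.
- jar_white_center (a point): Bystander: food jar with white lid, 56 dia x 75 tall, on the table. The point is its centre.
- jar_black_center (a point): Bystander: food jar with black lid, 56 dia x 75 tall, on the table. The point is its centre.
- tube_yellow_center (a point): Bystander: spice tube with yellow cap, 34 dia x 97 tall, on the table. The point is its centre.
- tube_red_center (a point): Bystander: spice tube with red cap, 34 dia x 97 tall, on the table. The point is its centre.

How it is judged:
On the way, in this order (a step that is already met when the one before it is completed fails the run):
1. the lifter is taken up off its mat (z of lifter_mid in the frame of mat_center above 0.02 m), for 0.2 s.
2. the lifter holds the tile's tab side up, the tile tilted by more than 25 degrees (angle between tile_center's own z axis and vertical between 0.44 and 1.57 rad and contact force between lifter and tile above 0.05 N), for 0.1 s.
3. the tile lies flat on the ledge, yellow side up (angle between tile_center's own z axis and vertical above 3.04 rad and x of tile_center in the frame of step between 0.01 and 0.06 m and y of tile_center in the frame of step between -0.02 and 0.02 m and z of tile_center in the frame of step between 0.002 and 0.008 m), for 0.2 s.
At the end, for the whole second after the job is handed in: Tile flat (within 6 deg) and still on the ledge, yellow side up, its centre 10 to 60 mm past the step edge, within 20 mm of the middle line, 2 to 8 mm above the ledge; lifter upright (6 deg), still and released on its mat, lifter_mid within 45 mm of mat_center and under 4 mm above it (all of step 3 and linear speed of each of tile, lifter below 0.02 m/s and angle between lifter_grip's own z axis and vertical below 0.1 rad and horizontal distance between lifter_mid and mat_center below 0.045 m and z of lifter_mid in the frame of mat_center below 0.004 m and contact force between the fingers and lifter below 0.05 N); the robot touches nothing.
It fails at once if the tile is touched by the fingers or the arm (contact force between any of the fingers, the arm and tile above 0.2 N).
It fails at once if the lifter pushes the tile with more than 12 N (contact force between lifter and tile above 12 N).
It fails at once if the lifter presses on the stand with more than 12 N (contact force between lifter and stand above 12 N).
It fails at once if a jar or tube is moved more than 15 mm (distance of any of jar_red_center, jar_gold_center, jar_white_center, jar_black_center, tube_yellow_center, tube_red_center from where it was at the start of the episode above 0.015 m).
It also fails if it takes over 72 s, if anything falls off the work surface, if the arm or the gripper's body presses on something with over 40 N, if the wrist force passes 120 N, or if a joint passes its speed limit or range.

ROBOT

A 6-joint arm with a two-finger parallel gripper is mounted at the origin on the work surface. World frame = base frame: x ahead of the robot, y to its left, z up, the work surface at z = 0. Lengths are in m, angles in rad, forces in N, time in s.
With the tool pointing down it reaches from about 0.35 to 0.775 m from the base axis. Payload 7.3 kg.
Tool frame: the origin (TCP) lies at the very end of the fingers, on their centre line; the grasp point (between the pads) lies 19 mm behind it; z points along the fingers, y is the line along which they close (so a half turn about z gives the same grasp; the last joint's range is limited). The gripper opens to 92 mm and grips with 3 to 60 N. Pads are 19 mm wide; open, the fingers measure 130 mm over their backs; the gripper's body (75 mm by 190 mm) begins 47 mm behind the grasp point.
Start: joints at [-1.369, 0.342, 1.524, -0, 1.275, -0.146], TCP at [0.179, -0.494, 0.227] pointing down, gripper open.
Joint ranges: [-2.53, 2.53], [-0.77, 2.02], [0.04, 2.7], [-1, 4.14], [0.28, 2.66], [-3.11, 3.11]. Speed limits (rad/s): [2.57, 2.57, 3.14, 3.14, 3.14, 3.14].

INTERFACE

Orientations are given as a unit quaternion [x, y, z, w].
In Python, from rig import state, grab_frame, sign_off gives the robot as it stands.
- The arm moves only by the tool jog_arm, never from a script. Its argument "rows" is a list of rows, each an object of numbers: "tx", "ty", "tz": the shift along the tool's x, y, z each as a share of 0.05 m, from -1 to 1; "turn": the turn about the tool's z as a share of 0.08 rad, from -1 to 1. A call has exactly 5 rows; each row shifts and turns the commanded pose from where the row before left it, along the tool's axes as they then stand; what a row does not reach is not made up. A row lasts 1/8 s, in which the tool goes at most 62.5 mm and 10.7 degrees, less where a joint would pass 70% of its speed; a pose out of reach is approached as far as the arm can. A call with a number of a shift or a turn outside -1 to 1 is refused whole. A call with a gripper value outside its range is refused whole. "gripper" is the opening, from 0 (shut) to 1 (fully open), set as the call begins (left out, the last holds). The fingers move at their own pace and stop on an object; "force" is the grip in N (left out, the last holds). Time passes only in rows, so rows that do not move let the fingers close, or fill a call up. It gives the time, the measured TCP pose, the force, the opening and the grip force at its end, in the units of the state.
- state(): the state, without advancing time (a new reading comes with each control period).
- grab_frame(name): name is "side" or "top" or "wrist"; returns a dict with "color" (420x560x3 uint8, blue, green, red), "K" (3x3 intrinsics, pixels), "k1" (the pictures are not rectified: a ray, as slopes to the right and down, at radius r is drawn at 1 + k1 r^2 times it, then the intrinsics apply), "position" and "rotation" of the camera in the world; the wrist camera has in their place "T_tool_cam" (4x4, takes a point from camera to tool coordinates, whose origin is the TCP and whose axes are the flange's). Camera axes: x right, y down, z forward; pixel columns grow to the right and rows downward; lengths in m; the calibration is good to about 2 mm. A picture is of the moment at which its call begins: read the wrist's pose just before it. There is no depth.
- sign_off(): hands the job in; it is judged then, once.
The state is a dict: "t": time; "joint_pos": joint angles; "qvel": joint speeds; "joint_efforts": joint torques, N m; "ee_pos": TCP position; "orientation": TCP orientation; "force": force on the tool from outside, world axes, zero at the start; "ft_torque": the same for the moment, N m; "gripper_width": finger opening in m; "finger_force": force on a finger pad.
Only numpy, scipy, OpenCV 4.12 (cv2) and the standard library are available. Lean on these libraries where they do the work, as an engineer would, in place of code of your own. Each camera call takes 0.05 s, during which the arm holds its last target. There are 200 camera calls.

## Working session

There is one attempt and no reset: what is moved stays moved. The work goes in short steps, Python scripts to look and compute and a tool call to move; the robot and the scene stay as the last step left them, time stands still between calls to the robot, and variables do not carry over. Pictures are saved under pics/ and viewed, at most 10 in all, crops included, and the job is handed in when it is done.

Besides the shell and the picture viewer there is one more tool, called after "Request:" as name(argument=value, ...), one argument or row to a line, values as JSON. jog_arm: Moves the arm, as the interface text tells. Its arguments: {"type":"object","properties":{"rows":{"type":"array","items":{"type":"object","properties":{"tx":{"type":"number","minimum":-1,"maximum":1},"ty":{"type":"number","minimum":-1,"maximum":1},"tz":{"type":"number","minimum":-1,"maximum":1},"turn":{"type":"number","minimum":-1,"maximum":1}}}},"gripper":{"type":"number"},"force":{"type":"number"}},"required":["rows"]}

```bash
mkdir -p pics; ls; python3 - <<'E'
from rig import state, grab_frame
import cv2, numpy as np
s=state(); print(s['t'],s['ee_pos'],s['orientation'],s['gripper_width'])
for n in ['side','top','wrist']:
    f=grab_frame(n); cv2.imwrite(f'pics/{n}0.png',f['color'])
    print(n,f['K'].tolist(),f['k1'],f.get('position'),f.get('rotation'),f.get('T_tool_cam'))
E
```

```text
pics
0.0 [ 0.17887693 -0.49316762  0.22605154] [ 9.84915957e-01  1.73031767e-01 -2.43728577e-05 -7.51378901e-04] 0.09178003812964668
side [[416.1907439141735, 0.0, 279.9822275120996], [0.0, 416.1907439141735, 211.70629767915875], [0.0, 0.0, 1.0]] -0.01989680313037505 [ 0.52766946 -0.762771    0.59190697] [ 0.88006934 -0.04116873  0.01875852 -0.47268511] None
top [[441.01150982597335, 0.0, 277.8448645121923], [0.0, 441.01150982597335, 212.79954471585603], [0.0, 0.0, 1.0]] -0.046403353350106376 [ 0.46788703 -0.01315498  1.29706933] [ 0.71029664 -0.70218483  0.03014572 -0.03881201] None
wrist [[329.82313264920646, 0.0, 272.72869695485593], [0.0, 329.82313264920646, 207.6542600382843], [0.0, 0.0, 1.0]] 0.012431593724291489 None None [[ 7.19232881e-04 -9.62800144e-01 -2.70213554e-01  7.21057767e-02]
 [ 9.99999733e-01  7.26911250e-04  7.16560373e-05 -9.69896281e-05]
 [ 1.27430830e-04 -2.70213534e-01  9.62800410e-01 -1.57709872e-01]
 [ 0.00000000e+00  0.00000000e+00  0.00000000e+00  1.00000000e+00]]
```

View pics/top0.png

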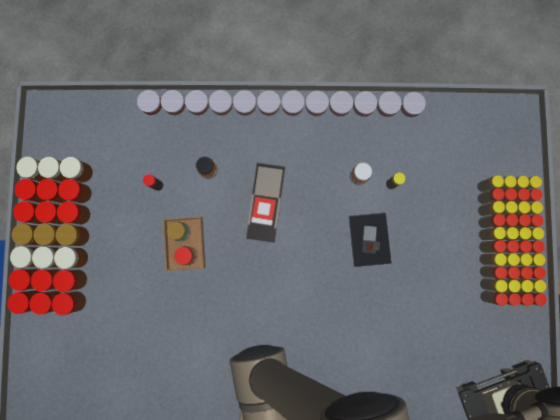

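View pics/side0.png

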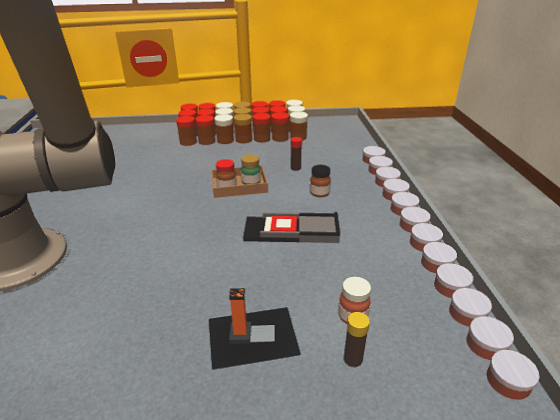

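Top view: stand at about (265,205), with the pocket at the bottom and the ledge at the top. The tile's white square is at (263,210) and the mat with the lifter is at (370,240). Side view: the handle is at (238,315), with the blade pointing right to about (275,334).

```bash
cat > h.py <<'E'
import numpy as np, cv2
from scipy.spatial.transform import Rotation as R
from rig import state, grab_frame
def cam(n):
    s=state(); f=grab_frame(n)
    if n=='wrist':
        T=np.eye(4);T[:3,:3]=R.from_quat(s['orientation']).as_matrix();T[:3,3]=s['ee_pos'];T=T@f['T_tool_cam']
        P,M=T[:3,3],T[:3,:3]
    else:
        P=np.array(f['position']);r=np.array(f['rotation']);M=R.from_quat(r).as_matrix() if r.size==4 else r
    return dict(img=f['color'],K=f['K'],k1=f['k1'],P=P,M=M)
def ray(c,uv):
    uv=np.atleast_2d(np.array(uv,float)); d=(uv-c['K'][:2,2])/c['K'][0,0]
    x=d.copy()
    for _ in range(10): x=d/(1+c['k1']*(x**2).sum(1,keepdims=True))
    return np.c_[x,np.ones(len(x))]@c['M'].T
def plane(c,uv,z):
    r=ray(c,uv); return c['P']+r*((z-c['P'][2])/r[:,2])[:,None]
def proj(c,p):
    q=(np.atleast_2d(p)-c['P'])@c['M']; x=q[:,:2]/q[:,2:]
    return x*(1+c['k1']*(x**2).sum(1,keepdims=True))*c['K'][0,0]+c['K'][:2,2]
def tri(obs):  # list of (cam,uv)
    A=np.zeros((3,3));b=np.zeros(3)
    for c,uv in obs:
        d=ray(c,uv)[0];d/=np.linalg.norm(d);Q=np.eye(3)-np.outer(d,d);A+=Q;b+=Q@c['P']
    p=np.linalg.solve(A,b); return p,[float(np.linalg.norm(proj(c,p)[0]-uv)) for c,uv in obs]
def blobs(m,amin=20):
    cs,_=cv2.findContours(m.astype('uint8'),cv2.RETR_EXTERNAL,cv2.CHAIN_APPROX_NONE)
    return sorted([c for c in cs if cv2.contourArea(c)>amin],key=cv2.contourArea,reverse=True)
E
python3 - <<'E'
from h import *
c=cam('top'); im=c['img'].astype(int); B,G,Rr=im[...,0],im[...,1],im[...,2]
box=np.zeros(B.shape,bool);box[205:275,340:400]=1
dark=(im.max(2)<50)
m=blobs(cv2.morphologyEx((dark&box).astype('uint8'),cv2.MORPH_CLOSE,np.ones((15,15))))[0]
q=cv2.boxPoints(cv2.minAreaRect(m)); print('mat px',q.round(1).tolist()); w=plane(c,q,.003); print(w.round(4).tolist(),w.mean(0), np.linalg.norm(np.diff(w,axis=0),axis=1))
box[:]=0;box[180:230,240:290]=1
red=(Rr>130)&(G<70)&(B<70)&box
t=blobs(red)[0]; q=cv2.boxPoints(cv2.minAreaRect(t)); w=plane(c,q,.02); print('tile',w.round(4).tolist(),w.mean(0),np.linalg.norm(np.diff(w,axis=0),axis=1))
org=(Rr>90)&(Rr>G*1.7)&(np.indices(B.shape)[1]>340)&(np.indices(B.shape)[1]<400)&(np.indices(B.shape)[0]>200)&(np.indices(B.shape)[0]<270)
for o in blobs(org,3): print('orange',o[:,0].mean(0),plane(c,o[:,0].mean(0),.09))
print(np.rad2deg(R.from_matrix(c['M']).as_euler('zyx')))
z=cv2.resize(c['img'][150:275,235:405],None,fx=4.5,fy=4.5,interpolation=cv2.INTER_CUBIC); cv2.imwrite('pics/z1.png',z)
E
```

```text
mat px [[349.70001220703125, 217.10000610351562], [384.6000061035156, 213.5], [389.70001220703125, 262.0], [354.79998779296875, 265.70001220703125]]
[[0.5839, -0.2082, 0.003], [0.5959, -0.3113, 0.003], [0.4538, -0.3248, 0.003], [0.4421, -0.2227, 0.003]] [ 0.51895468 -0.26674344  0.003     ] [0.10382161 0.14274771 0.10278668]
tile [[0.5852, 0.0794, 0.02], [0.6405, 0.0713, 0.02], [0.631, 0.0105, 0.02], [0.5758, 0.0189, 0.02]] [0.60811358 0.04501038 0.02      ] [0.05591173 0.06154941 0.05582788]
[  89.30596483    5.58551045 -179.26307482]
```

View pics/z1.png

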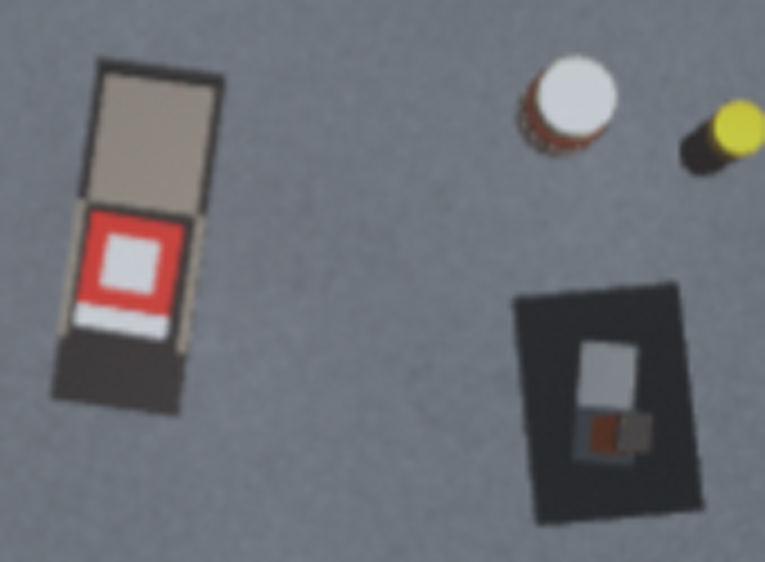

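Zoomed crop: the cap is at about (637,432), the blade spans (577..637, 342..408), the tab is the white strip at (122,322), and the gap to the step is the dark line at (140,212).

```bash
cat >> h.py <<'E'
def yaw():
    m=R.from_quat(state()['orientation']).as_matrix(); return np.arctan2(m[1,0],m[0,0])
def plan(tgt,ang=None):
    s=state(); m=R.from_quat(s['orientation']).as_matrix()
    d=m.T@(np.array(tgt)-s['ee_pos']); print('t',round(s['t'],2),'pos',np.round(s['ee_pos'],4),'yaw',round(float(yaw()),4),'tool shift in 50mm units',(d/.05).round(3))
    if ang is not None: print('turn units (about tool z)',round(float(-(ang-yaw())/.08),3))
E
python3 - <<'E'
from h import *
c=cam('top')
px=lambda *p:[[235+(a+.5)/4.5-.5,150+(b+.5)/4.5-.5] for a,b in p]
bl=plane(c,px((582,342),(577,405),(637,347),(634,408)),.006); print('blade',bl.round(4).tolist())
for i,j in((0,1),(2,3)): d=bl[i]-bl[j]; print(np.rad2deg(np.arctan2(d[1],d[0])))
print('cap',plane(c,px((637,432)),.105)[0], 'foot',plane(c,px((573,460)),.01)[0])
print('mat yaw',[np.rad2deg(np.arctan2(*(p[::-1]))) for p in [np.array([.5839-.4421,-.2082+.2227])]])
st=plane(c,px((55,400),(178,414)),.015); print('stand open end',st.round(4).tolist())
st=plane(c,px((98,60),(223,75)),.03); print('lip end',st.round(4).tolist())
plan([.55,-.42,.16]);plan([.55,-.12,.16],0)
E
```

```text
blade [[0.5592, -0.2494, 0.006], [0.5181, -0.2459, 0.006], [0.5563, -0.2853, 0.006], [0.5166, -0.283, 0.006]]
-4.879286611129895
-3.310499010389224
cap [ 0.49847902 -0.26401077  0.105     ] foot [ 0.48243321 -0.24244539  0.01      ]
mat yaw [np.float64(5.83858349664053)]
stand open end [[0.5172, 0.0926, 0.015], [0.5091, 0.013, 0.015]]
lip end [[0.7375, 0.0676, 0.03], [0.7284, -0.0137, 0.03]]
t 0.25 pos [ 0.1789 -0.4934  0.2264] yaw 0.3478 tool shift in 50mm units [7.478 1.15  1.328]
t 0.25 pos [ 0.1789 -0.4934  0.2264] yaw 0.3478 tool shift in 50mm units [ 9.523 -4.491  1.332]
turn units (about tool z) 4.347
```

Request:
jog_arm(
  rows=[
    {"tx":0.9,"tz":0.2,"turn":1},
    {"tx":0.9,"tz":0.3,"turn":1},
    {"tx":0.9,"tz":0.3,"turn":1},
    {"tx":0.9,"tz":0.3,"turn":1},
    {"tx":0.9,"tz":0.2,"turn":1},
  ],
)

```text
invalid input
```

Request:
jog_arm(
  rows=[
    {"tx":0.9},
    {"tx":0.9},
    {"tx":0.9},
    {},
    {},
  ],
)

```text
invalid input
```

```bash
python3 - <<'E'
from h import *
c=cam('wrist'); np.save('c1.npy',c,allow_pickle=True); cv2.imwrite('pics/w1.png',c['img'])
plan([.55,-.12,.16],-.07)
E
```

```text
t 0.3 pos [ 0.179  -0.4934  0.2265] yaw 0.3478 tool shift in 50mm units [ 9.522 -4.492  1.333]
turn units (about tool z) 5.223
```

View pics/w1.png

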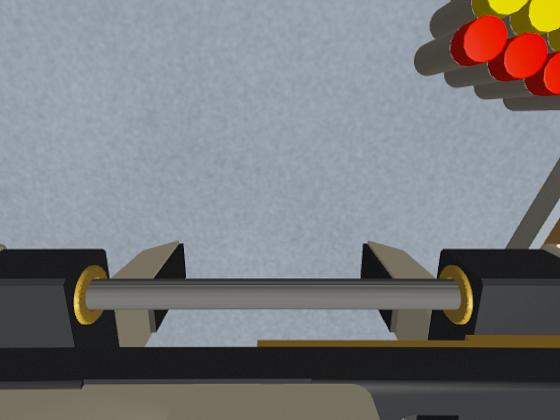

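The wrist view shows only table in rows 0–240; the gripper fills the rows below. The moves were refused, so I'll give every key explicitly.

Request:
jog_arm(
  rows=[
    {"tx":0.9,"ty":0,"tz":0.2,"turn":1},
    {"tx":0.9,"ty":0,"tz":0.3,"turn":1},
    {"tx":0.9,"ty":0,"tz":0.3,"turn":1},
    {"tx":0.9,"ty":0,"tz":0.3,"turn":1},
    {"tx":0.9,"ty":0,"tz":0.2,"turn":1},
  ],
)

```text
t: 0.92
ee_pos: [0.3999, -0.4512, 0.161]
orientation: [1.0, -0.027, -0.0, -0.0]
force: [1.2, -0.7, 0.4]
gripper_width: 0.0916
finger_force: 0.0
```

Request:
jog_arm(
  rows=[
    {"tx":0.8,"ty":0,"tz":0,"turn":0},
    {"tx":0.4,"ty":0,"tz":0,"turn":0},
    {"tx":0,"ty":0,"tz":0,"turn":0},
    {"tx":0,"ty":0,"tz":0,"turn":0},
    {"tx":0,"ty":0,"tz":0,"turn":0},
  ],
)

```text
t: 1.55
ee_pos: [0.4575, -0.4552, 0.162]
orientation: [1.0, -0.027, -0.0, 0.0]
force: [-0.3, 0.0, -0.5]
gripper_width: 0.0916
finger_force: 0.0
```

```bash
python3 - <<'E'
from h import *
c=cam('wrist'); np.save('c1.npy',c,allow_pickle=True); cv2.imwrite('pics/w1.png',c['img'])
plan([.46,-.1,.16],-.07)
E
```

```text
t 1.6 pos [ 0.4576 -0.4552  0.162 ] yaw -0.0532 tool shift in 50mm units [-0.331 -7.097  0.039]
turn units (about tool z) 0.21
```

Request:
jog_arm(
  rows=[
    {"tx":0,"ty":-1,"tz":0,"turn":0},
    {"tx":0,"ty":-1,"tz":0,"turn":0},
    {"tx":0,"ty":-1,"tz":0,"turn":0},
    {"tx":0,"ty":-1,"tz":0,"turn":0},
    {"tx":0,"ty":-1,"tz":0,"turn":0},
  ],
)

```text
t: 2.22
ee_pos: [0.4711, -0.2041, 0.1622]
orientation: [1.0, -0.027, 0.0, 0.0]
force: [1.5, 0.3, -0.1]
gripper_width: 0.0919
finger_force: 0.0
```

Request:
jog_arm(
  rows=[
    {"tx":0,"ty":-1,"tz":0,"turn":0},
    {"tx":0,"ty":-1,"tz":0,"turn":0},
    {"tx":0,"ty":0,"tz":0,"turn":0},
    {"tx":0,"ty":0,"tz":0,"turn":0},
    {"tx":0,"ty":0,"tz":0,"turn":0},
  ],
)

```text
t: 2.85
ee_pos: [0.4767, -0.1068, 0.1618]
orientation: [1.0, -0.027, 0.0, 0.0]
force: [0.1, 0.1, -0.2]
gripper_width: 0.0915
finger_force: 0.0
```

```bash
python3 - <<'E'
from h import *
c=cam('wrist'); np.save('c2.npy',c,allow_pickle=True)
a=np.load('c1.npy',allow_pickle=True).item()
z=np.vstack([a['img'][:270],c['img'][:270]]); cv2.imwrite('pics/w12.png',z)
plan([.46,-.1,.16],-.07)
E
```

```text
t 2.9 pos [ 0.4767 -0.1067  0.1617] yaw -0.0542 tool shift in 50mm units [-0.341 -0.117  0.034]
turn units (about tool z) 0.198
```

View pics/w12.png

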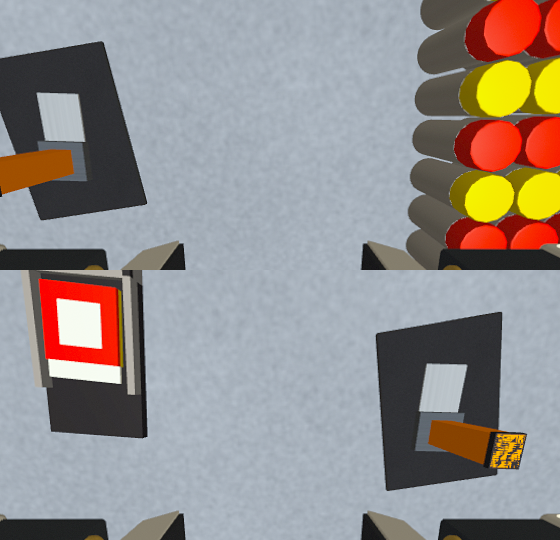

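View 1 (top half): blade tip corners at about (37,94) and (81,95), mat corners at (103,42) and (146,203). View 2 (bottom half, rows minus 270): tip at (426,94) and (467,96), cap at (507,180), red tile at (38..122, 10..110), tab in rows 90–113.

```bash
python3 - <<'E'
from h import *
a=np.load('c1.npy',allow_pickle=True).item();b=np.load('c2.npy',allow_pickle=True).item()
def quad(m):
    c=blobs(m)[0]; h=cv2.convexHull(c)
    e=1
    while len(p:=cv2.approxPolyDP(h,e,True))>4: e+=.3
    p=p[:,0].astype(float); p=p[np.argsort(p[:,1])]; t=p[:2][np.argsort(p[:2,0])];l=p[2:][np.argsort(p[2:,0])]
    return np.vstack([t,l]) # TL TR BL BR
def quad2(m):  # fit lines to edges for subpixel
    q=quad(m); c=blobs(m)[0][:,0].astype(float); L=[]
    for i,j in((0,1),(1,3),(3,2),(2,0)):
        d=q[j]-q[i];n=np.linalg.norm(d);d/=n; r=c-q[i]; u=r@d; v=abs(r@[-d[1],d[0]])
        s=c[(u>.15*n)&(u<.85*n)&(v<2.5)].astype('f4'); l=cv2.fitLine(s,cv2.DIST_HUBER,0,.01,.01).ravel()
        L.append(np.cross([l[2],l[3],1],[l[2]+l[0],l[3]+l[1],1]))
    x=lambda A,B:(lambda p:p[:2]/p[2])(np.cross(A,B))
    return np.array([x(L[3],L[0]),x(L[0],L[1]),x(L[2],L[3]),x(L[2],L[1])])
Q=[]
for c,x0,x1 in((a,30,90),(b,415,475)):
    im=c['img'].astype(int); m=np.zeros(im.shape[:2],bool)
    m[85:150,x0:x1]=(im.min(2)>125)[85:150,x0:x1]
    q=quad2(m);Q.append(q);print(q.round(1).tolist())
for i,n in enumerate(['tipL','tipR','baseL','baseR']): p,e=tri([(a,Q[0][i]),(b,Q[1][i])]);print(n,(p*1e3).round(1),np.round(e,1))
for n,u,v in(('matTR',(103,42),(502,42)),('matBL',(41,220),(388,220)),('matBR',(146.5,203.5),(497,203)),):
    p,e=tri([(a,u),(b,v)]);print(n,(p*1e3).round(1),np.round(e,1), 'pl',(plane(a,u,.003)*1e3).round(1),(plane(b,v,.003)*1e3).round(1))
im=b['img'].astype(int); m=np.zeros(im.shape[:2],bool);m[:130,35:125]=((im[...,2]>180))[:130,35:125]
print('cap view2 centre',(plane(b,[(507,180.5)],.105)*1e3).round(1))
q=quad2(m); print('tile px',q.round(1).tolist())
for z in(.014,.018,.022): print(z,(plane(b,q,z)*1e3).round(1).tolist())
E
```

```text
[[36.6, 93.0], [77.2, 93.0], [45.5, 140.0], [84.0, 140.0]]
[[426.4, 94.0], [466.4, 94.0], [419.0, 141.0], [456.9, 141.0]]
tipL [ 559.1 -249.5    6.1] [0.2 0.2]
tipR [ 557.3 -285.2    5.8] [0. 0.]
baseL [ 517.8 -246.3    4.6] [0.1 0.1]
baseR [ 516.  -281.8    4.2] [0. 0.]
matTR [ 598.6 -314.     0.7] [0.3 0.3] pl [[ 597.8 -315.1    3. ]] [[ 598.4 -312.6    3. ]]
matBL [ 440.3 -221.5    2.2] [0.4 0.4] pl [[ 440.1 -222.     3. ]] [[ 441.  -221.2    3. ]]
matBR [ 451.8 -329.     1. ] [0.6 0.6] pl [[ 451.6 -329.7    3. ]] [[ 453.  -327.5    3. ]]
cap view2 centre [[ 498.9 -262.2  105. ]]
tile px [[38.7, 8.4], [115.3, 17.5], [47.0, 105.4], [117.8, 112.7]]
0.014 [[641.7, 75.2, 14.0], [632.4, 14.4, 14.0], [567.0, 86.9, 14.0], [557.8, 26.3, 14.0]]
0.018 [[640.5, 72.8, 18.0], [631.3, 12.8, 18.0], [566.8, 84.3, 18.0], [557.7, 24.5, 18.0]]
0.022 [[639.3, 70.3, 22.0], [630.2, 11.2, 22.0], [566.5, 81.7, 22.0], [557.6, 22.7, 22.0]]
```

Request:
jog_arm(
  rows=[
    {"tx":0,"ty":0,"tz":0,"turn":0.15},
    {"tx":0.64,"ty":1,"tz":0,"turn":0},
    {"tx":0,"ty":1,"tz":0,"turn":0},
    {"tx":0,"ty":1,"tz":0,"turn":0},
    {"tx":0,"ty":0.1,"tz":0,"turn":0},
  ],
  gripper=0.6,
)

```text
t: 3.52
ee_pos: [0.4981, -0.2657, 0.1613]
orientation: [0.999, -0.035, -0.0, 0.0]
force: [-0.3, 0.1, 0.4]
gripper_width: 0.0556
finger_force: 0.0
```

Request:
jog_arm(
  rows=[
    {"tx":0,"ty":0,"tz":0.4,"turn":0},
    {"tx":0,"ty":0,"tz":0,"turn":0},
    {"tx":0,"ty":0,"tz":0,"turn":0},
    {"tx":0,"ty":0,"tz":0,"turn":0},
    {"tx":0,"ty":0,"tz":0,"turn":0},
  ],
)

```text
t: 4.15
ee_pos: [0.4991, -0.2621, 0.1423]
orientation: [0.999, -0.032, 0.0, 0.0]
force: [0.4, -0.2, -0.1]
gripper_width: 0.0549
finger_force: 0.0
```

```bash
python3 - <<'E'
from h import *
plan([.4985,-.2633,.057],-.066)
E
```

```text
t 4.15 pos [ 0.4991 -0.2621  0.1423] yaw -0.0639 tool shift in 50mm units [-0.011  0.024  1.706]
turn units (about tool z) 0.027
```

Request:
jog_arm(
  rows=[
    {"tx":0,"ty":0.02,"tz":0.6,"turn":0},
    {"tx":0,"ty":0,"tz":0.6,"turn":0},
    {"tx":0,"ty":0,"tz":0.5,"turn":0},
    {"tx":0,"ty":0,"tz":0,"turn":0},
    {"tx":0,"ty":0,"tz":0,"turn":0},
  ],
)

```text
t: 4.78
ee_pos: [0.4993, -0.2636, 0.0578]
orientation: [0.999, -0.032, 0.001, 0.0]
force: [-0.2, 0.5, 1.0]
gripper_width: 0.0553
finger_force: 0.0
```

Request:
jog_arm(
  rows=[
    {"tx":0,"ty":0,"tz":0,"turn":0},
    {"tx":0,"ty":0,"tz":0,"turn":0},
    {"tx":0,"ty":0,"tz":0,"turn":0},
    {"tx":0,"ty":0,"tz":0,"turn":0},
    {"tx":0,"ty":0,"tz":0,"turn":0},
  ],
  gripper=0,
  force=4,
)

```text
t: 5.4
ee_pos: [0.4988, -0.2631, 0.0569]
orientation: [0.999, -0.032, 0.0, 0.0]
force: [0.1, 1.2, 1.4]
gripper_width: 0.02
finger_force: 4.0
```

```bash
python3 - <<'E'
from h import *
c=cam('side');s=state();print(s['ee_pos'],s['gripper_width'],s['finger_force'],s['force'],s['ft_torque']);cv2.imwrite('pics/s1.png',c['img'])
E
```

```text
[ 0.49878691 -0.26314398  0.05688097] 0.019829636838605783 3.9724136888980865 [-1.1511495   0.75292496  1.98058011] [0.10286774 0.03257384 0.04209169]
```

Request:
jog_arm(
  rows=[
    {"tx":0.04,"ty":0,"tz":-0.004,"turn":0},
    {"tx":0.04,"ty":0,"tz":-0.006,"turn":0},
    {"tx":0.04,"ty":0,"tz":-0.006,"turn":0},
    {"tx":0,"ty":0,"tz":0,"turn":0},
    {"tx":0,"ty":0,"tz":0,"turn":0},
  ],
)

```text
t: 6.08
ee_pos: [0.5045, -0.2636, 0.0576]
orientation: [0.999, -0.032, -0.0, -0.0]
force: [-3.5, 1.2, 5.4]
gripper_width: 0.0198
finger_force: 4.0
```

```bash
python3 - <<'E'
from h import *
s=state();print(s['ee_pos'],s['gripper_width'],s['finger_force'],s['force'],s['ft_torque'])
a=cv2.imread('pics/s1.png');c=cam('side')
z=np.hstack([cv2.resize(i[270:370,205:285],None,fx=5,fy=5,interpolation=cv2.INTER_CUBIC) for i in (a,c['img'])]);cv2.imwrite('pics/tilt.png',z)
w=cam('wrist');cv2.imwrite('pics/w3.png',w['img']);np.save('c3.npy',w,allow_pickle=True)
E
```

```text
[ 0.50449218 -0.26355164  0.05755316] 0.019792658219505852 3.995027057826519 [-3.52834522  1.16637015  5.38167238] [ 1.41571661e-01  4.69754829e-01 -7.51661081e-06]
```

View pics/tilt.png

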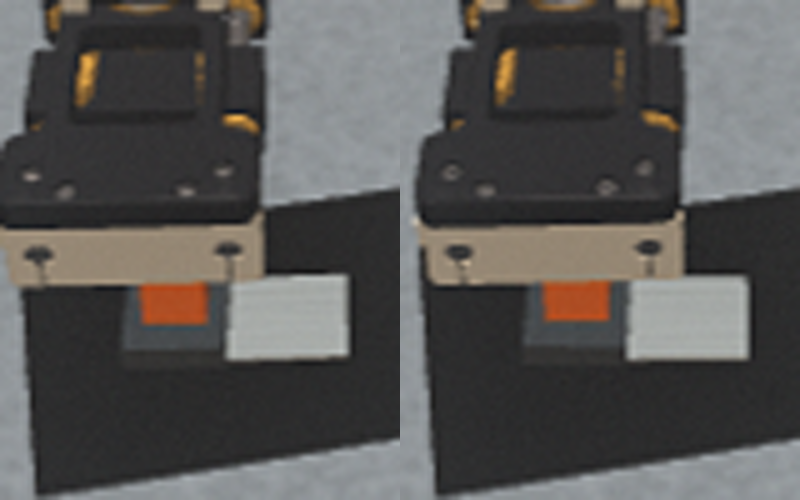

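The blade stayed put (right edge at about 350 in both halves) while the gripper moved about 5 px forward, so the lifter pitched forward inside the pads. Next I'll grip firmly and lift.

Request:
jog_arm(
  rows=[
    {"tx":0,"ty":0,"tz":0,"turn":0},
    {"tx":0,"ty":0,"tz":0,"turn":0},
    {"tx":0,"ty":0,"tz":0,"turn":0},
    {"tx":0,"ty":0,"tz":-0.3,"turn":0},
    {"tx":0,"ty":0,"tz":-0.8,"turn":0},
  ],
  force=30,
)

```text
t: 6.8
ee_pos: [0.5039, -0.2629, 0.1116]
orientation: [0.999, -0.032, -0.002, -0.001]
force: [0.2, 0.5, -0.9]
gripper_width: 0.0192
finger_force: 30.0
```

```bash
python3 - <<'E'
from h import *
s=state();print(s['gripper_width'],s['finger_force'],s['force'],s['ft_torque'])
# stand yaw -6.7deg; view point: TCP ~ 0.15 behind tile
plan([.46,.055,.115],-.117)
E
```

```text
0.019177390375783664 29.99868929386139 [ 0.24745617  0.5400658  -0.86339252] [ 0.0218011  -0.02479845 -0.00514583]
t 6.8 pos [ 0.5039 -0.2629  0.1116] yaw -0.0643 tool shift in 50mm units [-1.285 -6.288 -0.049]
turn units (about tool z) 0.659
```

Request:
jog_arm(
  rows=[
    {"tx":-0.65,"ty":-0.7,"tz":0,"turn":0},
    {"tx":-0.65,"ty":-1,"tz":0,"turn":0},
    {"tx":0,"ty":-1,"tz":0,"turn":0},
    {"tx":0,"ty":-1,"tz":0,"turn":0},
    {"tx":0,"ty":-1,"tz":0,"turn":0},
  ],
)

```text
t: 7.42
ee_pos: [0.4555, -0.0234, 0.1133]
orientation: [0.999, -0.032, 0.001, 0.0]
force: [0.9, -0.2, -1.6]
gripper_width: 0.0187
finger_force: 30.0
```

Request:
jog_arm(
  rows=[
    {"tx":0,"ty":-1,"tz":0,"turn":0},
    {"tx":0,"ty":-0.6,"tz":0,"turn":0},
    {"tx":0,"ty":0,"tz":0,"turn":0.66},
    {"tx":0,"ty":0,"tz":0,"turn":0},
    {"tx":0,"ty":0,"tz":0,"turn":0},
  ],
)

```text
t: 8.05
ee_pos: [0.4603, 0.0547, 0.1128]
orientation: [0.998, -0.058, 0.0, 0.0]
force: [-0.3, 0.0, -1.7]
gripper_width: 0.019
finger_force: 30.0
```

```bash
python3 - <<'E'
from h import *
plan([.46,.055,.115],-.117)
w=cam('wrist');cv2.imwrite('pics/w4.png',w['img']);np.save('c4.npy',w,allow_pickle=True)
E
```

```text
t 8.05 pos [0.4603 0.0547 0.1128] yaw -0.1166 tool shift in 50mm units [-0.007 -0.005 -0.045]
turn units (about tool z) 0.005
```

View pics/w4.png

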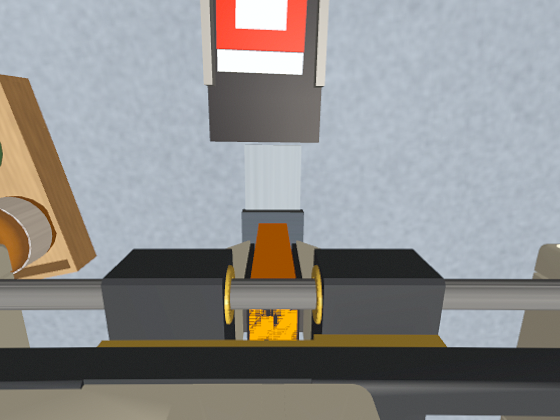

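Wrist view: the blade tip edge is at about row 144 (cols 244–301), the stand's open end at row 141 (cols 209–321), the wall fronts at row 85, and the tab's front edge from (217,72) to (303,75).

```bash
python3 - <<'E'
from h import *
c=np.load('c4.npy',allow_pickle=True).item(); im=c['img'].astype(int)
print('cam',c['P'])
g=im.sum(2)/3
for r in(20,40,60,78,100,120,134):
    row=g[r-1:r+2,195:335].mean(0); d=np.diff(row); k=[(195+i+.5,int(d[i])) for i in range(len(d)) if abs(d[i])>14 ]; print(r,k)
for col in(225,240,260,290,310):
    cc=g[:160,col-1:col+2].mean(1); d=np.diff(cc); print('col',col,[(i+.5,int(d[i])) for i in range(160-1) if abs(d[i])>10])
E
```

```text
cam [0.53182188 0.04611507 0.27053246]
20 [(209.5, -112), (215.5, 50), (234.5, 90), (235.5, 39), (285.5, -39), (286.5, -81), (305.5, -33), (316.5, -15), (317.5, 42), (318.5, 77), (319.5, 19)]
40 [(209.5, -18), (210.5, -96), (215.5, 43), (304.5, -32), (315.5, -18), (316.5, 25), (317.5, 97), (318.5, 19)]
60 [(210.5, -46), (211.5, -66), (216.5, 122), (217.5, 64), (301.5, -15), (302.5, -75), (303.5, -67), (314.5, -21), (315.5, 14), (316.5, 108), (317.5, 16)]
78 [(211.5, -80), (212.5, -35), (313.5, -25), (314.5, -18), (315.5, 140), (316.5, 15)]
100 [(207.5, -79), (208.5, -37), (320.5, 66)]
120 [(208.5, -90), (209.5, -34), (319.5, 60)]
134 [(208.5, -41), (209.5, -62), (318.5, 52), (319.5, 21)]
col 225 [(47.5, -19), (48.5, 71), (49.5, 62), (70.5, -32), (71.5, -144), (140.5, 26), (141.5, 82)]
col 240 [(27.5, -34), (28.5, -88), (48.5, -12), (49.5, 85), (50.5, 50), (71.5, -99), (72.5, -74), (141.5, 114)]
col 260 [(28.5, -39), (29.5, -77), (50.5, 69), (51.5, 40), (72.5, -154), (73.5, -10), (141.5, 75), (142.5, 22), (143.5, -18), (144.5, 32)]
col 290 [(50.5, -13), (51.5, 67), (52.5, 57), (73.5, -95), (74.5, -62), (141.5, 45), (142.5, 40), (145.5, 19)]
col 310 [(141.5, 18), (142.5, 58)]
```

```bash
python3 - <<'E'
from h import *
c=np.load('c4.npy',allow_pickle=True).item()
def W(a,b,z): p=plane(c,[a,b],z); return np.linalg.norm(p[0]-p[1])*1e3
for zf in(.008,.010,.012,.014,.016,.018,.02):
    print(zf,'floor84 %.1f %.1f  wall72 %.1f %.1f  tab60 %.1f'%(W((207.8,100),(320.5,100),zf),W((208.7,134),(318.9,134),zf),W((211.8,78),(315.3,78),zf+.014),W((210.4,40),(317.4,40),zf+.014),W((217,60),(303,60),zf+.0065)))
zf=.014
p=plane(c,[(209,141.3),(319,141.9)],zf)*1e3; print('open end',p.round(1).tolist(),p.mean(0),'yaw',np.rad2deg(np.arctan2(-(p[0]-p[1])[0],(p[0]-p[1])[1])))
w=plane(c,[(212.4,80),(209.8,20),(315.2,80),(318.2,20)],zf+.014)*1e3; print('walls',w.round(1).tolist(),[np.rad2deg(np.arctan2(*(w[i+1]-w[i])[[1,0]])) for i in(0,2)])
t=plane(c,[(217,71),(303,74.6)],zf+.0065)*1e3; print('tab',t.round(1).tolist(),t.mean(0),np.rad2deg(np.arctan2(-(t[0]-t[1])[0],(t[0]-t[1])[1])))
b=plane(c,[(244.5,144),(301,145)],.062)*1e3; print('tip',b.round(1).tolist(),b.mean(0))
for z in(.055,.06,.065): print(z,W((244.5,150),(301,150),z))
E
```

```text
0.008 floor84 85.2 85.7  wall72 72.8 73.1  tab60 61.5
0.01 floor84 84.6 85.0  wall72 72.2 72.5  tab60 61.0
0.012 floor84 83.9 84.3  wall72 71.6 71.9  tab60 60.5
0.014 floor84 83.3 83.7  wall72 71.1 71.3  tab60 60.0
0.016 floor84 82.6 83.0  wall72 70.5 70.7  tab60 59.5
0.018 floor84 82.0 82.4  wall72 69.9 70.1  tab60 59.1
0.02 floor84 81.3 81.7  wall72 69.3 69.5  tab60 58.6
open end [[518.4, 96.7, 14.0], [508.3, 13.3, 14.0]] [513.32841668  54.99852641  14.        ] yaw -6.937880655139165
walls [[559.7, 84.7, 28.0], [596.2, 80.2, 28.0], [551.6, 14.4, 28.0], [588.0, 9.6, 28.0]] [np.float64(-6.929653764508019), np.float64(-7.6309506893903105)]
tab [[566.0, 81.7, 20.5], [556.7, 21.7, 20.5]] [561.38343982  51.69030169  20.5       ] -8.844854018842337
tip [[516.7, 65.6, 62.0], [512.1, 30.7, 62.0]] [514.40880473  48.14530842  62.        ]
0.055 36.53593888222047
0.06 35.6883649448004
0.065 34.84079100738033
```

```bash
python3 - <<'E'
from h import *
plan([.4843,.0606,.078],-.124)
E
```

```text
t 8.1 pos [0.4602 0.0546 0.1127] yaw -0.117 tool shift in 50mm units [ 0.464 -0.176  0.694]
turn units (about tool z) 0.088
```

Request:
jog_arm(
  rows=[
    {"tx":0.46,"ty":-0.18,"tz":0,"turn":0.09},
    {"tx":0,"ty":0,"tz":0.4,"turn":0},
    {"tx":0,"ty":0,"tz":0.3,"turn":0},
    {"tx":0,"ty":0,"tz":0,"turn":0},
    {"tx":0,"ty":0,"tz":0,"turn":0},
  ],
)

```text
t: 8.72
ee_pos: [0.4844, 0.0609, 0.078]
orientation: [0.998, -0.062, 0.0, 0.0]
force: [-0.2, -0.3, -1.9]
gripper_width: 0.0191
finger_force: 30.0
```

Request:
jog_arm(
  rows=[
    {"tx":0,"ty":0,"tz":0.04,"turn":0},
    {"tx":0,"ty":0,"tz":0.04,"turn":0},
    {"tx":0,"ty":0,"tz":0,"turn":0},
    {"tx":0,"ty":0,"tz":0,"turn":0},
    {"tx":0,"ty":0,"tz":0,"turn":0},
  ],
)

```text
t: 9.35
ee_pos: [0.484, 0.0612, 0.0736]
orientation: [0.998, -0.062, 0.0, 0.0]
force: [-0.4, 0.3, -2.2]
gripper_width: 0.019
finger_force: 30.0
```

```bash
python3 - <<'E'
from h import *
plan([.4843,.0606,.0684],-.124)
c=cam('wrist'); im=c['img'].astype(int); g=im.sum(2)/3; np.save('c5.npy',c,allow_pickle=True)
for col in(225,250,270,290,298):
    cc=g[:200,col-1:col+2].mean(1); d=np.diff(cc); print('col',col,[(i+.5,int(d[i])) for i in range(199) if abs(d[i])>12])
E
```

```text
t 9.35 pos [0.484  0.0612 0.0736] yaw -0.1241 tool shift in 50mm units [0.008 0.011 0.103]
turn units (about tool z) -0.002
col 225 [(77.5, 28), (78.5, 101), (102.5, -109), (103.5, -72), (179.5, 29), (180.5, 88)]
col 250 [(54.5, -79), (55.5, -39), (78.5, 27), (79.5, 88), (103.5, -151), (104.5, -17), (144.5, 119)]
col 270 [(55.5, -110), (79.5, 73), (80.5, 42), (103.5, -14), (104.5, -139), (144.5, 113)]
col 290 [(55.5, -43), (56.5, -68), (80.5, 105), (104.5, -88), (105.5, -65), (144.5, 84), (145.5, 21)]
col 298 [(55.5, -20), (56.5, -91), (80.5, 83), (81.5, 20), (104.5, -37), (105.5, -113), (144.5, 80), (145.5, 22)]
```

Request:
jog_arm(
  rows=[
    {"tx":0,"ty":0,"tz":0.02,"turn":0},
    {"tx":0,"ty":0,"tz":0.02,"turn":0},
    {"tx":0,"ty":0,"tz":0.01,"turn":0},
    {"tx":0,"ty":0,"tz":0,"turn":0},
    {"tx":0,"ty":0,"tz":0,"turn":0},
  ],
)

```text
t: 10.02
ee_pos: [0.4839, 0.0612, 0.071]
orientation: [0.998, -0.062, 0.0, 0.0]
force: [-0.5, -0.0, -1.9]
gripper_width: 0.0191
finger_force: 30.0
```

Request:
jog_arm(
  rows=[
    {"tx":0,"ty":0,"tz":0.02,"turn":0},
    {"tx":0,"ty":0,"tz":0,"turn":0},
    {"tx":0,"ty":0,"tz":0,"turn":0},
    {"tx":0,"ty":0,"tz":0,"turn":0},
    {"tx":0,"ty":0,"tz":0,"turn":0},
  ],
)

```text
t: 10.65
ee_pos: [0.4839, 0.0612, 0.07]
orientation: [0.998, -0.062, 0.0, 0.0]
force: [-0.8, 0.2, -1.7]
gripper_width: 0.0189
finger_force: 30.0
```

Request:
jog_arm(
  rows=[
    {"tx":0,"ty":0,"tz":0.02,"turn":0},
    {"tx":0,"ty":0,"tz":0,"turn":0},
    {"tx":0,"ty":0,"tz":0,"turn":0},
    {"tx":0,"ty":0,"tz":0,"turn":0},
    {"tx":0,"ty":0,"tz":0,"turn":0},
  ],
)

```text
t: 11.28
ee_pos: [0.4839, 0.0612, 0.069]
orientation: [0.998, -0.062, -0.0, 0.0]
force: [-0.4, -0.1, -2.3]
gripper_width: 0.0192
finger_force: 30.0
```

Request:
jog_arm(
  rows=[
    {"tx":0,"ty":0,"tz":0.01,"turn":0},
    {"tx":0,"ty":0,"tz":0,"turn":0},
    {"tx":0,"ty":0,"tz":0,"turn":0},
    {"tx":0,"ty":0,"tz":0,"turn":0},
    {"tx":0,"ty":0,"tz":0,"turn":0},
  ],
)

```text
t: 11.9
ee_pos: [0.4839, 0.0612, 0.0685]
orientation: [0.998, -0.062, 0.0, 0.0]
force: [0.7, -0.0, -1.1]
gripper_width: 0.019
finger_force: 30.0
```

Request:
jog_arm(
  rows=[
    {"tx":0,"ty":0,"tz":0.01,"turn":0},
    {"tx":0,"ty":0,"tz":0,"turn":0},
    {"tx":0,"ty":0,"tz":0,"turn":0},
    {"tx":0,"ty":0,"tz":0,"turn":0},
    {"tx":0,"ty":0,"tz":0,"turn":0},
  ],
)

```text
t: 12.52
ee_pos: [0.4839, 0.0612, 0.068]
orientation: [0.998, -0.062, 0.0, 0.0]
force: [0.3, -0.0, -2.6]
gripper_width: 0.0188
finger_force: 30.0
```

Request:
jog_arm(
  rows=[
    {"tx":0,"ty":0,"tz":0.01,"turn":0},
    {"tx":0,"ty":0,"tz":0,"turn":0},
    {"tx":0,"ty":0,"tz":0,"turn":0},
    {"tx":0,"ty":0,"tz":0,"turn":0},
    {"tx":0,"ty":0,"tz":0,"turn":0},
  ],
)

```text
t: 13.15
ee_pos: [0.4839, 0.0612, 0.0675]
orientation: [0.998, -0.062, 0.0, 0.0]
force: [0.3, -0.1, -1.1]
gripper_width: 0.019
finger_force: 30.0
```

Request:
jog_arm(
  rows=[
    {"tx":0,"ty":0,"tz":0.01,"turn":0},
    {"tx":0,"ty":0,"tz":0,"turn":0},
    {"tx":0,"ty":0,"tz":0,"turn":0},
    {"tx":0,"ty":0,"tz":0,"turn":0},
    {"tx":0,"ty":0,"tz":0,"turn":0},
  ],
)

```text
t: 13.78
ee_pos: [0.4839, 0.0612, 0.067]
orientation: [0.998, -0.062, 0.0, 0.0]
force: [-1.5, -0.6, 0.5]
gripper_width: 0.0187
finger_force: 30.0
```

Request:
jog_arm(
  rows=[
    {"tx":0,"ty":0,"tz":0.01,"turn":0},
    {"tx":0,"ty":0,"tz":0,"turn":0},
    {"tx":0,"ty":0,"tz":0,"turn":0},
    {"tx":0,"ty":0,"tz":0,"turn":0},
    {"tx":0,"ty":0,"tz":0,"turn":0},
  ],
)

```text
t: 14.4
ee_pos: [0.4837, 0.0613, 0.0668]
orientation: [0.998, -0.062, -0.0, 0.0]
force: [-4.4, 1.5, 4.7]
gripper_width: 0.0191
finger_force: 30.0
```

```bash
python3 - <<'E'
from h import *
c=np.load('c5.npy',allow_pickle=True).item()
S=np.array([642.3,38.9]);a=-.124;A=np.array([[np.cos(a),np.sin(a)],[-np.sin(a),np.cos(a)]])
for n,uv,z in(('tip',(250,144.5),.0205),('tip',(298,144.9),.0205),('tabfront',(225,103),.0185),('tabfront',(298,105.5),.0185),('tabback',(298,81),.0185)):
    p=plane(c,[uv],z)[0]*1e3; print(n,p.round(1),(A@(p[:2]-S)).round(1))
E
```

```text
tip [539.5  68.5  20.5] [-105.6   16.7]
tip [535.6  38.5  20.5] [-105.9  -13.6]
tabfront [566.1  80.3  18.5] [-80.7  31.7]
tabfront [559.2  36.   18.5] [-82.1 -13.2]
tabback [573.2  34.5  18.5] [-68.  -12.9]
```

Request:
jog_arm(
  rows=[
    {"tx":0,"ty":0,"tz":-0.028,"turn":0},
    {"tx":0,"ty":0,"tz":0,"turn":0},
    {"tx":0.15,"ty":0,"tz":0,"turn":0},
    {"tx":0.1,"ty":0,"tz":0,"turn":0},
    {"tx":0,"ty":0,"tz":0,"turn":0},
  ],
)

```text
t: 15.02
ee_pos: [0.4969, 0.0595, 0.0678]
orientation: [0.998, -0.062, 0.0, 0.0]
force: [0.1, -0.6, -2.7]
gripper_width: 0.019
finger_force: 30.0
```

Request:
jog_arm(
  rows=[
    {"tx":0.08,"ty":0,"tz":0,"turn":0},
    {"tx":0.06,"ty":0,"tz":0,"turn":0},
    {"tx":0.04,"ty":0,"tz":0,"turn":0},
    {"tx":0,"ty":0,"tz":0,"turn":0},
    {"tx":0,"ty":0,"tz":0,"turn":0},
  ],
)

```text
t: 15.65
ee_pos: [0.5052, 0.0585, 0.0679]
orientation: [0.998, -0.062, -0.0, 0.0]
force: [-0.3, -0.2, -1.6]
gripper_width: 0.0192
finger_force: 30.0
```

Request:
jog_arm(
  rows=[
    {"tx":0.04,"ty":0,"tz":0,"turn":0},
    {"tx":0.04,"ty":0,"tz":0,"turn":0},
    {"tx":0.04,"ty":0,"tz":0,"turn":0},
    {"tx":0,"ty":0,"tz":0,"turn":0},
    {"tx":0,"ty":0,"tz":0,"turn":0},
  ],
)

```text
t: 16.27
ee_pos: [0.5111, 0.0578, 0.0678]
orientation: [0.998, -0.062, -0.0, 0.0]
force: [0.3, 0.2, -1.6]
gripper_width: 0.019
finger_force: 30.0
```

```bash
python3 - <<'E'
from h import *
s=state();print(s['t'],s['ee_pos'],s['force'])
c=cam('wrist'); im=c['img'].astype(int); g=im.sum(2)/3; np.save('c6.npy',c,allow_pickle=True);cv2.imwrite('pics/w6.png',c['img'])
S=np.array([642.3,38.9]);a=-.124;A=np.array([[np.cos(a),np.sin(a)],[-np.sin(a),np.cos(a)]])
print('tip pred',(A@(s['ee_pos'][:2]*1e3-S))[0]+54.3)
for col in(230,250,290,300):
    cc=g[:200,col-1:col+2].mean(1); d=np.diff(cc); k=[(i+.5,int(d[i])) for i in range(199) if abs(d[i])>25]
    print(col,k,[(A@(plane(c,[(col,r)],.0185)[0]*1e3)[:2]-A@S)[0].round(1) for r,_ in k])
E
```

```text
16.275 [0.51113203 0.05779406 0.06784343] [ 0.29337353  0.19347409 -1.6052744 ]
tip pred -78.19770812355337
230 [(0.5, -87), (12.5, 55), (125.5, 116), (148.5, -75), (149.5, -94)] [np.float64(0.2), np.float64(-5.6), np.float64(-66.6), np.float64(-80.4), np.float64(-81.0)]
250 [(0.5, -84), (1.5, -27), (13.5, 29), (38.5, 53), (39.5, 54), (103.5, -65), (104.5, -50), (126.5, 124), (149.5, -49)] [np.float64(0.3), np.float64(-0.2), np.float64(-6.1), np.float64(-18.7), np.float64(-19.2), np.float64(-53.8), np.float64(-54.4), np.float64(-67.1), np.float64(-81.0)]
290 [(0.5, -93), (1.5, -43), (14.5, 52), (40.5, 79), (41.5, 25), (104.5, -31), (105.5, -71), (127.5, 98), (150.5, -33)] [np.float64(0.3), np.float64(-0.2), np.float64(-6.6), np.float64(-19.7), np.float64(-20.2), np.float64(-54.3), np.float64(-54.9), np.float64(-67.7), np.float64(-81.6)]
300 [(0.5, -96), (1.5, -40), (14.5, 41), (40.5, 68), (41.5, 41), (105.5, -88), (127.5, 71), (128.5, 35), (151.5, -40)] [np.float64(0.3), np.float64(-0.2), np.float64(-6.6), np.float64(-19.7), np.float64(-20.2), np.float64(-54.9), np.float64(-67.7), np.float64(-68.3), np.float64(-82.2)]
```

Request:
jog_arm(
  rows=[
    {"tx":0.05,"ty":0,"tz":0,"turn":0},
    {"tx":0.05,"ty":0,"tz":0,"turn":0},
    {"tx":0.05,"ty":0,"tz":0,"turn":0},
    {"tx":0.04,"ty":0,"tz":0,"turn":0},
    {"tx":0.0,"ty":0,"tz":0,"turn":0},
  ],
)

```text
t: 16.95
ee_pos: [0.5208, 0.0566, 0.0679]
orientation: [0.998, -0.062, 0.0, 0.0]
force: [0.4, -0.3, -1.7]
gripper_width: 0.0189
finger_force: 30.0
```

Request:
jog_arm(
  rows=[
    {"tx":0.04,"ty":0,"tz":0,"turn":0},
    {"tx":0.04,"ty":0,"tz":0,"turn":0},
    {"tx":0.04,"ty":0,"tz":0,"turn":0},
    {"tx":0,"ty":0,"tz":0,"turn":0},
    {"tx":0,"ty":0,"tz":0,"turn":0},
  ],
)

```text
t: 17.58
ee_pos: [0.5266, 0.0559, 0.0679]
orientation: [0.998, -0.062, 0.0, 0.0]
force: [-0.1, -0.5, -2.2]
gripper_width: 0.0188
finger_force: 30.0
```

```bash
cat > m.py <<'E'
from h import *
s=state();print(s['t'],s['ee_pos'],s['force'])
c=cam('wrist'); im=c['img'].astype(int); g=im.sum(2)/3
S=np.array([642.3,38.9]);a=-.124;A=np.array([[np.cos(a),np.sin(a)],[-np.sin(a),np.cos(a)]])
print('tip pred',(A@(s['ee_pos'][:2]*1e3-S))+[54.3,0])
for col in(250,300):
    cc=g[:200,col-1:col+2].mean(1); d=np.diff(cc); k=[(i+.5,int(d[i])) for i in range(199) if abs(d[i])>25]
    print(col,k,[float((A@(plane(c,[(col,r)],.0185)[0]*1e3)[:2]-A@S)[0].round(1)) for r,_ in k])
E
python3 m.py
```

```text
17.575 [0.52662227 0.05586871 0.0679038 ] [-0.14290894 -0.54771782 -2.16308853]
tip pred [-62.58826731   2.53111892]
250 [(31.5, -26), (32.5, -82), (35.5, 43), (60.5, 30), (61.5, 63), (123.5, -83), (124.5, -35), (145.5, 127), (167.5, -35)] [0.6, 0.0, -1.5, -14.5, -15.0, -49.7, -50.3, -62.9, -76.6]
300 [(32.5, -64), (33.5, -54), (35.5, 37), (36.5, 30), (61.5, 59), (62.5, 37), (123.5, -48), (124.5, -39), (145.5, 96), (167.5, -47), (168.5, -37)] [0.1, -0.4, -1.5, -2.0, -15.0, -15.6, -49.7, -50.3, -62.9, -76.6, -77.2]
```

Tile squared up against the blade; the gap to the step is about 2 mm. Next I'll compute the tipping arc.

```bash
python3 - <<'E'
import numpy as np
def T(d):
    t=np.deg2rad(d);s,c=np.sin(t),np.cos(t)
    if d<=36.87: p=(min(-2,-8*s/c),0)
    elif d<=90: p=(-10*s,0)
    else: p=(8*c/s-10*s,-10*c)
    L=63
    return np.array([p[0]-L*c+3.5*s, p[1]+L*s+3.5*c])
ds=list(range(5,121,5)); cur=np.array([-62.6,2.65])
for d in ds:
    n=T(d); u=(n-cur)/50; print(d,n.round(1),'tx %.3f tz %.3f'%(u[0],-u[1])); cur=n
E
```

```text
5 [-64.5   9. ] tx -0.037 tz -0.127
10 [-63.4  14.4] tx 0.020 tz -0.108
15 [-62.1  19.7] tx 0.027 tz -0.106
20 [-60.9  24.8] tx 0.024 tz -0.103
25 [-59.3  29.8] tx 0.031 tz -0.099
30 [-57.4  34.5] tx 0.038 tz -0.095
35 [-55.2  39. ] tx 0.045 tz -0.089
40 [-52.4  43.2] tx 0.055 tz -0.083
45 [-49.1  47. ] tx 0.066 tz -0.077
50 [-45.5  50.5] tx 0.073 tz -0.070
55 [-41.5  53.6] tx 0.080 tz -0.062
60 [-37.1  56.3] tx 0.087 tz -0.054
65 [-32.5  58.6] tx 0.092 tz -0.045
70 [-27.7  60.4] tx 0.097 tz -0.036
75 [-22.6  61.8] tx 0.101 tz -0.027
80 [-17.3  62.7] tx 0.105 tz -0.018
85 [-12.   63.1] tx 0.108 tz -0.008
90 [-6.5 63. ] tx 0.109 tz 0.001
95 [-1.7 63.3] tx 0.096 tz -0.007
100 [ 3.1 63.2] tx 0.096 tz 0.003
105 [ 7.9 62.5] tx 0.095 tz 0.013
110 [12.5 61.4] tx 0.093 tz 0.022
115 [17.  59.8] tx 0.090 tz 0.032
120 [21.3 57.8] tx 0.085 tz 0.041
```

Request:
jog_arm(
  rows=[
    {"tx":-0.037,"ty":0,"tz":-0.01,"turn":0},
    {"tx":0,"ty":0,"tz":-0.06,"turn":0},
    {"tx":0,"ty":0,"tz":-0.06,"turn":0},
    {"tx":0.02,"ty":0,"tz":-0.1,"turn":0},
    {"tx":0.03,"ty":0,"tz":-0.11,"turn":0},
  ],
)

```text
t: 18.25
ee_pos: [0.5274, 0.0558, 0.0854]
orientation: [0.998, -0.062, 0.0, 0.0]
force: [-0.8, -0.0, -2.1]
gripper_width: 0.0191
finger_force: 30.0
```

Request:
jog_arm(
  rows=[
    {"tx":0.024,"ty":0,"tz":-0.103,"turn":0},
    {"tx":0.03,"ty":0,"tz":-0.1,"turn":0},
    {"tx":0.038,"ty":0,"tz":-0.095,"turn":0},
    {"tx":0.045,"ty":0,"tz":-0.089,"turn":0},
    {"tx":0,"ty":0,"tz":0,"turn":0},
  ],
)

```text
t: 18.88
ee_pos: [0.5344, 0.0549, 0.1046]
orientation: [0.998, -0.062, 0.0, 0.0]
force: [-0.1, -0.4, -1.7]
gripper_width: 0.0187
finger_force: 30.0
```

```bash
python3 - <<'E'
from h import *
s=state();print(s['t'],s['ee_pos'],s['force'])
w=cam('wrist')['img']; v=cam('side')['img']
z=np.hstack([cv2.resize(w[:240,170:370],(400,480)),cv2.resize(v[190:260,235:355],(400,480)if 0 else (400,233)).copy() if 0 else cv2.copyMakeBorder(cv2.resize(v[150:260,235:355],(400,367),interpolation=cv2.INTER_CUBIC),0,113,0,0,cv2.BORDER_CONSTANT)])
cv2.imwrite('pics/lift.png',z)
E
```

```text
18.875 [0.53442451 0.05489464 0.10461006] [-0.08554665 -0.41553777 -1.73145679]
```

View pics/lift.png

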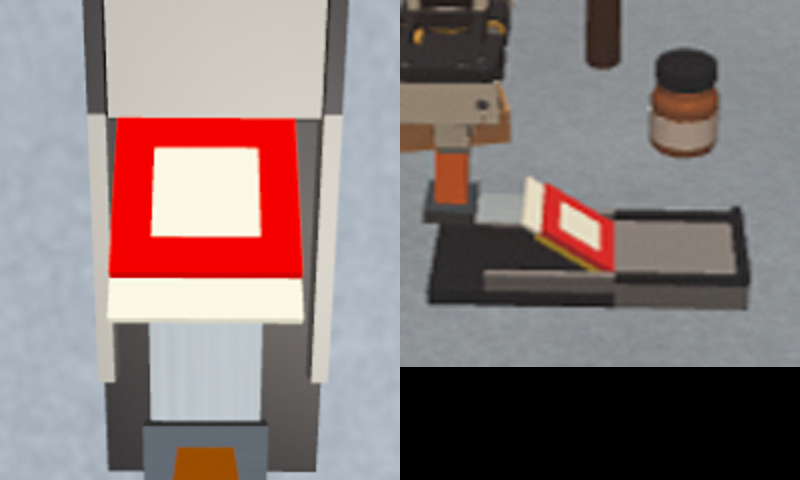

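Tile tilted about 35° on the blade (wrist crop: tile at (205,200); side crop: tab raised at (530,205)), with its far edge against the step. Continuing along the arc.

Request:
jog_arm(
  rows=[
    {"tx":0.055,"ty":0,"tz":-0.083,"turn":0},
    {"tx":0.066,"ty":0,"tz":-0.077,"turn":0},
    {"tx":0.073,"ty":0,"tz":-0.07,"turn":0},
    {"tx":0.08,"ty":0,"tz":-0.062,"turn":0},
    {"tx":0.087,"ty":0,"tz":-0.054,"turn":0},
  ],
)

```text
t: 19.6
ee_pos: [0.5521, 0.0527, 0.1218]
orientation: [0.998, -0.062, -0.0, 0.0]
force: [-2.5, 0.6, 0.3]
gripper_width: 0.0193
finger_force: 30.0
```

Request:
jog_arm(
  rows=[
    {"tx":0.092,"ty":0,"tz":-0.045,"turn":0},
    {"tx":0.097,"ty":0,"tz":-0.036,"turn":0},
    {"tx":0.1,"ty":0,"tz":-0.027,"turn":0},
    {"tx":0.105,"ty":0,"tz":-0.018,"turn":0},
    {"tx":0,"ty":0,"tz":0,"turn":0},
  ],
)

```text
t: 20.23
ee_pos: [0.572, 0.0502, 0.1277]
orientation: [0.998, -0.062, 0.0, 0.0]
force: [-1.5, -0.2, 0.9]
gripper_width: 0.0186
finger_force: 30.0
```

```bash
python3 - <<'E'
from h import *
s=state();print(s['t'],s['ee_pos'],s['force'])
w=cam('wrist')['img']; v=cam('side')['img']
z=np.hstack([cv2.resize(w[:240,170:370],(400,480)),cv2.copyMakeBorder(cv2.resize(v[150:260,235:355],(400,367),interpolation=cv2.INTER_CUBIC),0,113,0,0,cv2.BORDER_CONSTANT)])
cv2.imwrite('pics/lift2.png',z)
E
```

```text
20.225 [0.57197416 0.05016726 0.12769465] [-1.53796864 -0.23423688  0.91920262]
```

View pics/lift2.png

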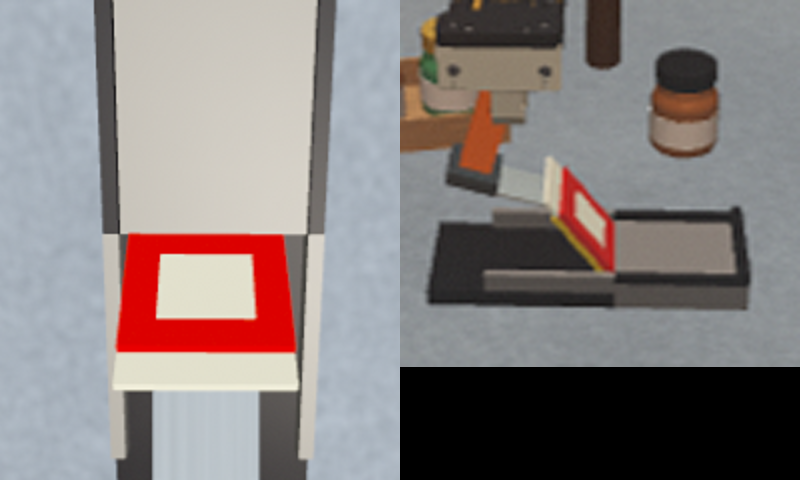

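The tile is at about 55–60° (side crop: tab top at (553,165), base at (607,265)), but the lifter has pitched in the pads. Its tip is pressing on the tile's body edge, toward the pivot. I'll back the tip out along the tab and then continue.

Request:
jog_arm(
  rows=[
    {"tx":-0.02,"ty":0,"tz":-0.034,"turn":0},
    {"tx":-0.02,"ty":0,"tz":-0.034,"turn":0},
    {"tx":-0.02,"ty":0,"tz":-0.034,"turn":0},
    {"tx":0,"ty":0,"tz":0,"turn":0},
    {"tx":0,"ty":0,"tz":0,"turn":0},
  ],
  force=60,
)

```text
t: 20.95
ee_pos: [0.5685, 0.0506, 0.133]
orientation: [0.998, -0.062, 0.0, 0.0]
force: [-0.5, 0.7, -2.6]
gripper_width: 0.0175
finger_force: 60.0
```

```bash
python3 - <<'E'
from h import *
s=state();print(s['t'],s['ee_pos'],s['force'],s['ft_torque'])
c=cam('wrist');im=c['img'].astype(int); np.save('c7.npy',c,allow_pickle=True)
S=np.array([642.3,38.9]);a=-.124;A=np.array([[np.cos(a),np.sin(a)],[-np.sin(a),np.cos(a)]])
print('TCP stand',A@(s['ee_pos'][:2]*1e3-S))
g=im.sum(2)/3
for col in(245,285):
    cc=g[:240,col-1:col+2].mean(1); d=np.diff(cc); k=[(i+.5,int(d[i])) for i in range(239) if abs(d[i])>25]
    print(col,k)
    for r,_ in k:
        d=A@(ray(c,[(col,r)])[0][:2]); rz=ray(c,[(col,r)])[0][2]; o=A@(c['P'][:2]*1e3-S)
        # side-plane: x as function of height above floor 0.0109
        print(r,[(z,round(float(o[0]+d[0]*((z+10.9)-c['P'][2]*1e3)/rz),1)) for z in(8,50,60,70,75)])
def T(d,L):
    t=np.deg2rad(d);s,c=np.sin(t),np.cos(t)
    p=(-10*s,0) if d<=90 else (8*c/s-10*s,-10*c)
    return np.array([p[0]-L*c+3.5*s, p[1]+L*s+3.5*c])
ds=range(58,118,5); cur=T(58,66)
for d in list(ds)[1:]:
    n=T(d,min(70,66+(d-58)*.1)); u=(n-cur)/50; print(d,n.round(1),'tx %.3f tz %.3f'%(u[0],-u[1])); cur=n
E
```

```text
20.95 [0.56854078 0.05063368 0.13296134] [-0.54210866  0.66970621 -2.62458313] [0.06022285 0.02311504 0.02716339]
TCP stand [-74.64413128   2.52086565]
245 [(111.5, -72), (112.5, -57), (168.5, 144), (186.5, -72), (187.5, -65)]
111.5 [(8, 0.1), (50, -0.3), (60, -0.4), (70, -0.5), (75, -0.5)]
112.5 [(8, -0.6), (50, -0.9), (60, -1.0), (70, -1.1), (75, -1.1)]
168.5 [(8, -45.1), (50, -38.5), (60, -37.0), (70, -35.4), (75, -34.6)]
186.5 [(8, -60.3), (50, -51.4), (60, -49.3), (70, -47.1), (75, -46.1)]
187.5 [(8, -61.2), (50, -52.1), (60, -50.0), (70, -47.8), (75, -46.7)]
285 [(111.5, -74), (112.5, -62), (121.5, 127), (151.5, -29), (152.5, -80), (153.5, -37), (168.5, 143)]
111.5 [(8, 0.1), (50, -0.3), (60, -0.4), (70, -0.5), (75, -0.5)]
112.5 [(8, -0.6), (50, -0.9), (60, -1.0), (70, -1.0), (75, -1.1)]
121.5 [(8, -7.5), (50, -6.7), (60, -6.5), (70, -6.4), (75, -6.3)]
151.5 [(8, -31.2), (50, -26.7), (60, -25.7), (70, -24.6), (75, -24.1)]
152.5 [(8, -32.0), (50, -27.4), (60, -26.3), (70, -25.3), (75, -24.7)]
153.5 [(8, -32.8), (50, -28.1), (60, -27.0), (70, -25.9), (75, -25.3)]
168.5 [(8, -45.1), (50, -38.5), (60, -37.0), (70, -35.4), (75, -34.6)]
63 [-36.   60.8] tx 0.090 tz -0.060
68 [-31.1  63.4] tx 0.097 tz -0.052
73 [-26.   65.6] tx 0.103 tz -0.043
78 [-20.5  67.2] tx 0.109 tz -0.033
83 [-14.8  68.4] tx 0.114 tz -0.023
88 [-8.9 69.1] tx 0.118 tz -0.013
93 [-3.3 69.7] tx 0.113 tz -0.013
98 [ 2.2 70.2] tx 0.109 tz -0.010
103 [ 7.6 69.7] tx 0.108 tz 0.011
108 [12.8 68.6] tx 0.106 tz 0.022
113 [18. 67.] tx 0.102 tz 0.032
```

Request:
jog_arm(
  rows=[
    {"tx":0.08,"ty":0,"tz":-0.075,"turn":0},
    {"tx":0.09,"ty":0,"tz":-0.066,"turn":0},
    {"tx":0.096,"ty":0,"tz":-0.056,"turn":0},
    {"tx":0.1,"ty":0,"tz":-0.048,"turn":0},
    {"tx":0,"ty":0,"tz":0,"turn":0},
  ],
)

```text
t: 21.62
ee_pos: [0.5872, 0.0483, 0.1454]
orientation: [0.998, -0.062, 0.0, 0.0]
force: [-0.2, 0.5, -2.1]
gripper_width: 0.0179
finger_force: 60.0
```

```bash
cat > k.py <<'E'
from h import *
s=state();print(s['t'],s['ee_pos'],s['force'],s['ft_torque'])
c=cam('wrist');im=c['img'].astype(int)
S=np.array([642.3,38.9]);a=-.124;A=np.array([[np.cos(a),np.sin(a)],[-np.sin(a),np.cos(a)]])
print('TCP stand',A@(s['ee_pos'][:2]*1e3-S))
g=im.sum(2)/3
for col in(245,285):
    cc=g[:240,col-1:col+2].mean(1); d=np.diff(cc); k=[(i+.5,int(d[i])) for i in range(239) if abs(d[i])>25]
    print(col,k)
    for r,_ in k:
        d=A@(ray(c,[(col,r)])[0][:2]); rz=ray(c,[(col,r)])[0][2]; o=A@(c['P'][:2]*1e3-S)
        print(r,[(z,round(float(o[0]+d[0]*((z+10.9)-c['P'][2]*1e3)/rz),1)) for z in(8,18,60,70,75)])
E
python3 k.py
```

```text
21.625 [0.58717917 0.04829236 0.14535012] [-0.17621866  0.49006551 -2.09930728] [ 0.0779446  -0.02677132  0.00101637]
TCP stand [-55.85927116   2.50276852]
245 [(5.5, -52), (6.5, -45), (18.5, -33), (21.5, 165), (22.5, 25), (135.5, -83), (136.5, -37), (169.5, 83), (178.5, 37), (179.5, 33), (183.5, -94), (184.5, -43)]
5.5 [(8, 96.3), (18, 93.4), (60, 81.6), (70, 78.8), (75, 77.4)]
6.5 [(8, 95.6), (18, 92.8), (60, 81.1), (70, 78.3), (75, 76.9)]
18.5 [(8, 87.5), (18, 85.0), (60, 74.4), (70, 71.9), (75, 70.7)]
21.5 [(8, 85.4), (18, 83.0), (60, 72.8), (70, 70.3), (75, 69.1)]
22.5 [(8, 84.7), (18, 82.3), (60, 72.2), (70, 69.8), (75, 68.6)]
135.5 [(8, -0.3), (18, 0.3), (60, 2.7), (70, 3.3), (75, 3.6)]
136.5 [(8, -1.1), (18, -0.5), (60, 2.0), (70, 2.7), (75, 3.0)]
169.5 [(8, -29.1), (18, -27.5), (60, -20.8), (70, -19.2), (75, -18.4)]
178.5 [(8, -37.0), (18, -35.1), (60, -27.3), (70, -25.4), (75, -24.5)]
179.5 [(8, -37.9), (18, -36.0), (60, -28.0), (70, -26.1), (75, -25.1)]
183.5 [(8, -41.4), (18, -39.4), (60, -30.9), (70, -28.9), (75, -27.9)]
184.5 [(8, -42.3), (18, -40.3), (60, -31.6), (70, 
[... 448 characters left out ...]
, 70.3), (75, 69.1)]
22.5 [(8, 84.8), (18, 82.4), (60, 72.2), (70, 69.8), (75, 68.6)]
135.5 [(8, -0.3), (18, 0.3), (60, 2.7), (70, 3.3), (75, 3.6)]
136.5 [(8, -1.1), (18, -0.5), (60, 2.1), (70, 2.7), (75, 3.0)]
140.5 [(8, -4.4), (18, -3.7), (60, -0.6), (70, 0.1), (75, 0.4)]
157.5 [(8, -18.7), (18, -17.5), (60, -12.3), (70, -11.1), (75, -10.5)]
158.5 [(8, -19.6), (18, -18.3), (60, -13.0), (70, -11.8), (75, -11.1)]
169.5 [(8, -29.1), (18, -27.5), (60, -20.8), (70, -19.2), (75, -18.4)]
170.5 [(8, -29.9), (18, -28.3), (60, -21.5), (70, -19.9), (75, -19.1)]
179.5 [(8, -37.9), (18, -36.0), (60, -28.0), (70, -26.1), (75, -25.1)]
183.5 [(8, -41.4), (18, -39.4), (60, -30.9), (70, -28.9), (75, -27.8)]
```

On track at about 70°, with no jam force. Continuing.

Request:
jog_arm(
  rows=[
    {"tx":0.109,"ty":0,"tz":-0.036,"turn":0},
    {"tx":0.114,"ty":0,"tz":-0.024,"turn":0},
    {"tx":0.12,"ty":0,"tz":-0.006,"turn":0},
    {"tx":0.118,"ty":0,"tz":0,"turn":0},
    {"tx":0,"ty":0,"tz":0,"turn":0},
  ],
)

```text
t: 22.3
ee_pos: [0.6099, 0.0454, 0.1483]
orientation: [0.998, -0.062, 0.0, 0.0]
force: [-0.1, 0.4, -1.0]
gripper_width: 0.0178
finger_force: 60.0
```

Request:
jog_arm(
  rows=[
    {"tx":0.1,"ty":0,"tz":0,"turn":0},
    {"tx":0.1,"ty":0,"tz":0.006,"turn":0},
    {"tx":0.1,"ty":0,"tz":0.015,"turn":0},
    {"tx":0.1,"ty":0,"tz":0.025,"turn":0},
    {"tx":0,"ty":0,"tz":0,"turn":0},
  ],
)

```text
t: 22.92
ee_pos: [0.6296, 0.043, 0.1459]
orientation: [0.998, -0.062, -0.0, 0.0]
force: [-0.2, 0.4, -1.7]
gripper_width: 0.0182
finger_force: 60.0
```

Request:
jog_arm(
  rows=[
    {"tx":0,"ty":0,"tz":0,"turn":0},
    {"tx":0,"ty":0,"tz":0,"turn":0},
    {"tx":0,"ty":0,"tz":0,"turn":0},
    {"tx":0,"ty":0,"tz":0,"turn":0},
    {"tx":0,"ty":0,"tz":0,"turn":0},
  ],
)

```text
t: 23.55
ee_pos: [0.6294, 0.043, 0.1462]
orientation: [0.998, -0.062, 0.0, 0.0]
force: [0.1, -0.9, -1.8]
gripper_width: 0.0179
finger_force: 60.0
```

```bash
cat > y.py <<'E'
from h import *
s=state();print(s['t'],s['ee_pos'],s['force'])
S=np.array([642.3,38.9]);a=-.124;A=np.array([[np.cos(a),np.sin(a)],[-np.sin(a),np.cos(a)]])
for n in('side','top'):
    c=cam(n); cv2.imwrite(f'pics/{n}_f.png',c['img']); im=c['img'].astype(int)
    ye=(im[...,2]>110)&(im[...,1]>.7*im[...,2])&(im[...,0]<.4*im[...,2])
    rd=(im[...,2]>110)&(im[...,1]<.4*im[...,2])&(im[...,0]<.4*im[...,2])
    for nm,m in(('yel',ye),('red',rd)):
        for b in blobs(m,15):
            h=b[:,0].mean(0); p=plane(c,[h],.0289)[0]*1e3
            q=A@(p[:2]-S)
            if abs(q[1])<60 and -140<q[0]<110:
                r=cv2.minAreaRect(b); w=plane(c,cv2.boxPoints(r),.0289)*1e3
                print(n,nm,cv2.contourArea(b),'stand xy',q.round(1),'sizes',np.linalg.norm(np.diff(w,axis=0),axis=1)[:2].round(1),[(A@(k[:2]-S)).round(0).tolist() for k in w])
E
python3 y.py
```

```text
23.55 [0.62938944 0.04304751 0.14623431] [ 0.08822417 -0.85679733 -1.80881971]
side yel 347.0 stand xy [13.9  1.3] sizes [60.9 62.6] [[-17.0, 34.0], [44.0, 36.0], [41.0, -27.0], [-16.0, -28.0]]
side red 63.5 stand xy [14.6  4.3] sizes [28.8 25.1] [[-0.0, 17.0], [29.0, 18.0], [28.0, -7.0], [-0.0, -8.0]]
```

```bash
python3 - <<'E'
from h import *
w=cam('wrist')['img']; v=cv2.imread('pics/side_f.png')
z=np.hstack([cv2.resize(w[:240,170:370],(400,480)),cv2.copyMakeBorder(cv2.resize(v[150:260,235:355],(400,367),interpolation=cv2.INTER_CUBIC),0,113,0,0,cv2.BORDER_CONSTANT)])
cv2.imwrite('pics/fl.png',z)
E
```

```text
(no output)
```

View pics/fl.png

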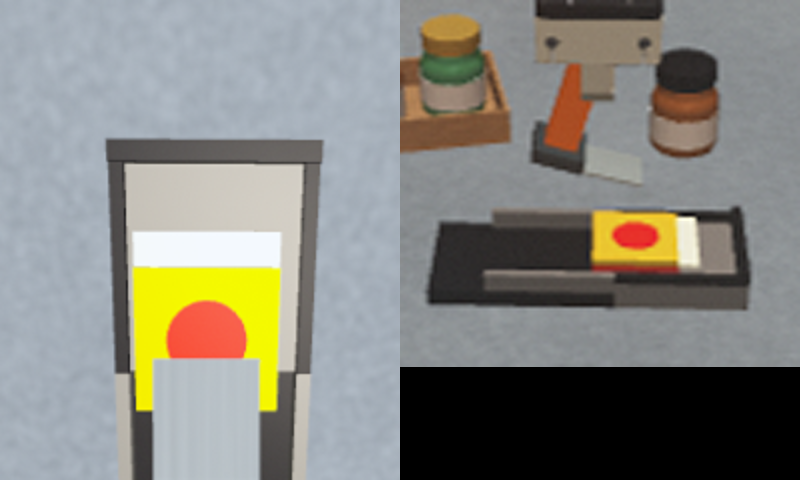

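Tile flat, yellow side up, on the ledge (wrist crop: yellow (135–280, 267–410), step edge near row 373), overhanging the pocket a little. I'll compute its centre against the step seen in the same picture.

```bash
python3 - <<'E'
from h import *
c=cam('wrist'); im=c['img'].astype(int)
S=np.array([642.3,38.9]);a=-.124;A=np.array([[np.cos(a),np.sin(a)],[-np.sin(a),np.cos(a)]])
f=lambda uv,z:(A@(plane(c,[uv],z)[0][:2]*1e3-S)).round(1)
ye=((im[...,2]>150)&(im[...,1]>150)&(im[...,0]<90)); ys,xs=np.where(ye[:240])
print(xs.min(),xs.max(),ys.min(),ys.max())
zt=.0109+.018
for n in(ys.min()-.5,ys.max()+.5): print('tile edge row',n,f((240,n),zt))
print('y',f((xs.min(),190),zt),f((xs.max(),190),zt))
g=im.sum(2)/3
for col in(232,313):
    d=np.diff(g[150:235,col-1:col+2].mean(1)); k=[(150.5+i,int(d[i])) for i in range(len(d)) if abs(d[i])>15]; print(col,k,[f((col,r),.0189)[0] for r,_ in k])
plan([.4985,-.2633,.16],0)
E
```

```text
237 309 134 205
tile edge row 133.5 [44.3 28.9]
tile edge row 205.5 [-16.5  30.5]
y [-2.8 32.7] [ -2.7 -28.7]
232 [(185.5, 30), (186.5, 93)] [np.float64(-1.0), np.float64(-1.9)]
313 [(184.5, -39), (185.5, -61)] [np.float64(-0.0), np.float64(-0.9)]
t 23.75 pos [0.6294 0.043  0.1462] yaw -0.1242 tool shift in 50mm units [-1.839  6.404 -0.275]
turn units (about tool z) -1.552
```

Tile centre is about 14–15 mm past the step and 2 mm off the middle line, flat and within limits. Now I'll return the lifter.

Request:
jog_arm(
  rows=[
    {"tx":0,"ty":0,"tz":-0.8,"turn":0},
    {"tx":-0.6,"ty":0.4,"tz":0,"turn":0},
    {"tx":-0.57,"ty":1,"tz":0,"turn":0},
    {"tx":0,"ty":1,"tz":0,"turn":0},
    {"tx":0,"ty":1,"tz":0,"turn":0},
  ],
)

```text
t: 24.38
ee_pos: [0.5499, -0.1196, 0.1867]
orientation: [0.998, -0.062, 0.0, 0.0]
force: [1.7, -0.3, -1.4]
gripper_width: 0.0176
finger_force: 60.0
```

Request:
jog_arm(
  rows=[
    {"tx":0,"ty":1,"tz":0,"turn":0},
    {"tx":0,"ty":1,"tz":0,"turn":0},
    {"tx":0,"ty":1,"tz":0,"turn":0},
    {"tx":0,"ty":0,"tz":0,"turn":-1},
    {"tx":0,"ty":0,"tz":0,"turn":0},
  ],
)

```text
t: 25.0
ee_pos: [0.5315, -0.2677, 0.1861]
orientation: [1.0, -0.023, -0.0, -0.0]
force: [-0.7, 0.3, -2.0]
gripper_width: 0.0178
finger_force: 60.0
```

```bash
python3 - <<'E'
from h import *
plan([.5314,-.2679,.078],-.044)
c=cam('wrist'); im=c['img'].astype(int); g=im.sum(2)/3
for col in(255,273,290):
    d=np.diff(g[80:240,col-1:col+2].mean(1)); k=[(80.5+i,int(d[i])) for i in range(len(d)) if abs(d[i])>20]; print(col,k)
s=state(); m=R.from_quat(s['orientation']).as_matrix()
for r in(110,130,150,170):
  for dz in(.06,.068): print(r,dz,((m.T@(plane(c,[(273,r)],s['ee_pos'][2]-dz)[0]-s['ee_pos']))*1e3).round(1))
E
```

```text
t 25.0 pos [ 0.5315 -0.2677  0.1861] yaw -0.046 tool shift in 50mm units [-1.000e-03  4.000e-03  2.162e+00]
turn units (about tool z) -0.025
255 [(125.5, -72), (126.5, -72), (173.5, 127), (174.5, 30), (235.5, -53), (236.5, -92), (237.5, 42)]
273 [(122.5, -34), (123.5, -93), (173.5, 89), (174.5, 69), (235.5, -53), (236.5, -95), (237.5, 40)]
290 [(120.5, -114), (121.5, -41), (173.5, 93), (174.5, 69), (235.5, -53), (236.5, -93), (237.5, 40)]
110 0.06 [75.   0.9 60. ]
110 0.068 [75.1  0.9 68. ]
130 0.06 [62.7  0.9 60. ]
130 0.068 [62.4  0.9 68. ]
150 0.06 [50.   0.9 60. ]
150 0.068 [49.2  0.9 68. ]
170 0.06 [36.9  1.  60. ]
170 0.068 [35.6  1.  68. ]
```

Request:
jog_arm(
  rows=[
    {"tx":0,"ty":0,"tz":0.7,"turn":0},
    {"tx":0,"ty":0,"tz":0.8,"turn":0},
    {"tx":0,"ty":0,"tz":0.6,"turn":0},
    {"tx":0,"ty":0,"tz":0.06,"turn":0},
    {"tx":0,"ty":0,"tz":0,"turn":0},
  ],
)

```text
t: 25.68
ee_pos: [0.5325, -0.2672, 0.0793]
orientation: [1.0, -0.022, 0.001, 0.0]
force: [-0.2, -0.5, -0.5]
gripper_width: 0.0179
finger_force: 60.0
```

Request:
jog_arm(
  rows=[
    {"tx":0,"ty":0,"tz":0,"turn":0},
    {"tx":0,"ty":0,"tz":0.06,"turn":0},
    {"tx":0,"ty":0,"tz":0.06,"turn":0},
    {"tx":-0.08,"ty":0,"tz":0.04,"turn":0},
    {"tx":-0.07,"ty":0,"tz":0.04,"turn":0},
  ],
  force=4,
)

```text
t: 26.3
ee_pos: [0.5238, -0.2669, 0.068]
orientation: [1.0, -0.022, -0.0, -0.0]
force: [-0.5, -0.7, -2.0]
gripper_width: 0.0198
finger_force: 4.0
```

```bash
cat > tip.py <<'E'
from h import *
s=state(); m=R.from_quat(s['orientation']).as_matrix(); c=cam('wrist'); g=c['img'].astype(int).sum(2)/3
for col in(262,273,284):
    d=np.diff(g[80:240,col-1:col+2].mean(1)); k=[(80.5+i,int(d[i])) for i in range(len(d)) if abs(d[i])>20]; print(col,k,[float((m.T@(plane(c,[(col,r)],.008)[0]-s['ee_pos'])*1e3)[0].round(1)) for r,_ in k])
print(s['ee_pos'],s['force'],s['ft_torque'])
E
python3 tip.py
```

```text
262 [(117.5, -131), (118.5, -25), (160.5, 176), (223.5, -107), (224.5, -79), (225.5, 76), (236.5, -24)] [70.6, 70.0, 43.3, -0.4, -1.2, -1.9, -10.1]
273 [(115.5, -97), (116.5, -53), (160.5, 176), (223.5, -108), (224.5, -78), (225.5, 76), (236.5, -25)] [71.8, 71.2, 43.3, -0.4, -1.2, -1.9, -10.0]
284 [(113.5, -66), (114.5, -84), (160.5, 175), (223.5, -108), (224.5, -78), (225.5, 75), (236.5, -27)] [73.0, 72.4, 43.3, -0.4, -1.2, -1.9, -10.0]
[ 0.52379123 -0.2668761   0.06797948] [-0.50586277 -0.69011415 -2.04924993] [ 0.06002087 -0.01354237  0.00783573]
```

The lifter is righting itself: the tip is now 43 mm ahead of the TCP, up from 33. Continuing.

Request:
jog_arm(
  rows=[
    {"tx":-0.08,"ty":0,"tz":0.06,"turn":0},
    {"tx":-0.09,"ty":0,"tz":0.06,"turn":0},
    {"tx":-0.09,"ty":0,"tz":0.06,"turn":0},
    {"tx":-0.08,"ty":0,"tz":0.02,"turn":0},
    {"tx":0,"ty":0,"tz":0,"turn":0},
  ],
)

```text
t: 26.98
ee_pos: [0.5069, -0.2662, 0.0581]
orientation: [1.0, -0.022, -0.0, -0.0]
force: [-0.2, -0.6, -0.2]
gripper_width: 0.0199
finger_force: 4.0
```

```bash
python3 tip.py
```

```text
262 [(88.5, -76), (89.5, -91), (147.5, 161), (211.5, -82), (212.5, -85), (214.5, 72), (225.5, -27)] [87.2, 86.6, 52.7, 11.1, 10.5, 9.1, 1.5]
273 [(86.5, -25), (87.5, -141), (147.5, 162), (211.5, -82), (212.5, -85), (214.5, 71), (225.5, -26)] [88.3, 87.8, 52.7, 11.2, 10.5, 9.1, 1.5]
284 [(85.5, -154), (147.5, 164), (211.5, -83), (212.5, -84), (214.5, 71), (225.5, -27)] [88.9, 52.7, 11.2, 10.5, 9.1, 1.5]
[ 0.50693467 -0.26617444  0.05813357] [-0.2334953  -0.62774954 -0.21603186] [-0.01144158  0.10726468  0.00044036]
```

Request:
jog_arm(
  rows=[
    {"tx":-0.06,"ty":0,"tz":0.015,"turn":0},
    {"tx":-0.06,"ty":0,"tz":0.01,"turn":0},
    {"tx":-0.04,"ty":0,"tz":0,"turn":0},
    {"tx":0,"ty":0,"tz":0,"turn":0},
    {"tx":0,"ty":0,"tz":0,"turn":0},
  ],
)

```text
t: 27.65
ee_pos: [0.4992, -0.2658, 0.057]
orientation: [1.0, -0.022, -0.0, 0.0]
force: [-0.5, -0.6, -0.2]
gripper_width: 0.0194
finger_force: 4.0
```

```bash
python3 tip.py
```

```text
262 [(143.5, 48), (144.5, 121), (208.5, -82), (209.5, -85), (211.5, 54), (222.5, -22)] [55.2, 54.6, 13.5, 12.8, 11.5, 3.9]
273 [(143.5, 49), (144.5, 122), (208.5, -83), (209.5, -84), (211.5, 53), (222.5, -24)] [55.2, 54.6, 13.5, 12.8, 11.5, 3.9]
284 [(143.5, 66), (144.5, 104), (208.5, -82), (209.5, -85), (211.5, 54), (222.5, -24)] [55.2, 54.6, 13.5, 12.8, 11.5, 3.9]
[ 0.49922422 -0.26581097  0.05704359] [-0.52185258 -0.62357914 -0.2269203 ] [ 0.06372414  0.08525817 -0.00841259]
```

Request:
jog_arm(
  rows=[
    {"tx":0,"ty":0,"tz":0,"turn":0},
    {"tx":0,"ty":0,"tz":0,"turn":0},
    {"tx":0,"ty":0,"tz":0,"turn":0},
    {"tx":0,"ty":0,"tz":0,"turn":0},
    {"tx":0,"ty":0,"tz":0,"turn":0},
  ],
  gripper=0.5,
)

```text
t: 28.32
ee_pos: [0.4992, -0.2658, 0.057]
orientation: [1.0, -0.022, 0.0, 0.0]
force: [-0.1, 0.5, -0.8]
gripper_width: 0.0456
finger_force: 0.0
```

Request:
jog_arm(
  rows=[
    {"tx":0,"ty":0,"tz":-0.4,"turn":0},
    {"tx":0,"ty":0,"tz":-0.8,"turn":0},
    {"tx":0,"ty":0,"tz":-0.8,"turn":0},
    {"tx":-0.8,"ty":0,"tz":-0.8,"turn":0},
    {"tx":-0.8,"ty":0,"tz":0,"turn":0},
  ],
)

```text
t: 28.95
ee_pos: [0.4198, -0.2633, 0.2]
orientation: [1.0, -0.022, 0.003, 0.002]
force: [0.3, -1.0, 0.0]
gripper_width: 0.046
finger_force: 0.0
```

```bash
python3 y.py; python3 - <<'E'
from h import *
c=cam('top'); im=c['img'].astype(int); m=np.zeros(im.shape[:2],bool); m[205:275,345:395]=(im.min(2)>95)[205:275,345:395]
for b in blobs(m,10):
    r=cv2.minAreaRect(b); w=plane(c,cv2.boxPoints(r),.006)*1e3; print('blade',w.round(0).tolist(),w.mean(0).round(1))
d=cam('side'); im=d['img'].astype(int); hs=(im[...,2]>110)&(im[...,2]>1.7*im[...,1])&(np.indices(im.shape[:2])[0]>260)&(np.indices(im.shape[:2])[1]<300)
for b in blobs(hs,20): 
    x,y,w,h=cv2.boundingRect(b); print('handle px',x,y,w,h, 'expected upright top/bottom px',proj(d,[[.4985,-.266,.105],[.4985,-.266,.013]]).round(1).tolist())
E
```

```text
28.95 [ 0.4198305  -0.26325829  0.19997366] [ 0.29861392 -1.04736473  0.02938512]
side yel 344.0 stand xy [13.9  1.3] sizes [60.9 62.6] [[-17.0, 34.0], [44.0, 36.0], [41.0, -27.0], [-16.0, -28.0]]
side red 63.5 stand xy [14.6  4.3] sizes [28.8 25.1] [[-0.0, 17.0], [29.0, 18.0], [28.0, -7.0], [-0.0, -8.0]]
top yel 340.0 stand xy [12.8  1.6] sizes [56.8 57.3] [[-15.0, 31.0], [42.0, 31.0], [41.0, -26.0], [-16.0, -26.0]]
top red 53.5 stand xy [15.  2.] sizes [23.3 23.5] [[26.0, 15.0], [29.0, -8.0], [6.0, -12.0], [3.0, 11.0]]
blade [[619.0, -194.0, 6.0], [621.0, -339.0, 6.0], [419.0, -336.0, 6.0], [418.0, -194.0, 6.0]] [ 519.3 -265.6    6. ]
blade [[552.0, -250.0, 6.0], [553.0, -285.0, 6.0], [514.0, -284.0, 6.0], [514.0, -249.0, 6.0]] [ 533.3 -267.     6. ]
blade [[448.0, -278.0, 6.0], [448.0, -319.0, 6.0], [419.0, -319.0, 6.0], [419.0, -278.0, 6.0]] [ 433.3 -298.4    6. ]
handle px 228 301 16 35 expected upright top/bottom px [[236.5, 293.9], [239.9, 331.8]]
handle px 227 290 14 8 expected upright top/bottom px [[236.5, 293.9], [239.9, 331.8]]
```

```bash
python3 -c "
from rig import sign_off
print(sign_off())"
```

```text
the job is handed in; nothing more can be done
None
```

The job is handed in at about 29 s of the 72 s allowed: by my last camera measurements the tile lies flat, yellow side up, its centre about 14 mm past the step, and the lifter stands upright and released about 5 mm from the mat's middle; no verdict was returned.

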